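# Proof-pull re-keyed lock cylinders and case the good ones

## Task

Raise the lid of the black case and lock its folding stay over centre, so that the lid stands up unaided. Then, along the row on the mat from left to right, hang each re-keyed cylinder in the pull tester's fork (flange under it, key up through the slot) and pull it straight up by the key until the needle stands in the dial's solid band, for two seconds and never past 20 N; if the plug slides out of its body, the cylinder has failed. Stand each cylinder that held in a foam pocket of the case and each failed one in the grey rework tray, upright with the key on top; leave the lid up on its locked stay, and do not disturb the padlock, the flat lock cylinder and the jar at the back.

Things in the scene. Friction and masses are not known exactly. Their poses are not given: they have to be found in the camera images.
- case: Black flip-top case, fixed, base 200 x 230 x 60 mm. Origin: centre of its underside; +x from its front edge to its hinge edge, z up. Three open foam pockets lie side by side behind the front wall, each 58 (x) by 64 mm (y) inside, at x = -0.066, y = +0.074, 0, -0.074 m; pocket floor at z = 0.010, foam walls up to z = 0.030, case rim at z = 0.060.
- case_lid (a joint): Lid angle in rad: 0 shut, grows as its front edge rises; up on the locked stay about 1.41. Hinge line at x = +0.10, z = 0.060 in the case's frame; lid 200 mm deep, 40 mm high, 0.4 kg. A stiff hinge holds it loosely by itself above about 1.2 rad; left lower it falls shut.
- lid_bar (a point): Middle of the round steel pull bar on the lid's front: 12 mm thick, 92 mm free length along the case's y axis, 36 mm out from the lid's front face (30 mm free gap). Lid shut: 0.236 m before the hinge line and 14 mm above it; turns with the lid.
- stay_knuckle (a joint): Angle of the folding stay's middle knuckle in rad: 0 folded (lid shut), about 2.88 with both arms in line, stop at 3.04. Past the line (over centre) the lid's weight keeps it at the stop: locked. It unfolds by itself as the lid is raised, but not past the line.
- stay_knob (a point): Middle of the black knob on the stay's knuckle, inside the case at its left (+y): 14 mm thick, 30 mm long along the case's y axis. With the lid up and the stay unlocked the knuckle is bent up and to the front; pushing the knob down and towards the hinge (10 to 60 mm, some newtons, shut fingers) straightens the stay, lifts the lid the last bit and snaps over centre.
- pull_tester: Dial pull tester, fixed, top at z = 0.147; base 105 x 110 mm. Origin: underside, level with its rods; its dial faces and its fork reaches to -x of its frame. Fork: 5 mm steel plate 56 mm wide with an 18 mm slot open to -x, lifts with the pull. The needle rests at half past seven, points straight up at 12 N, and leaves the solid black band, just past two o'clock, at 16.8 N.
- fork_seat (a point): Point on the underside of the tester's fork where the axis of a hung cylinder belongs: mid-slot, 34 mm behind the prongs' tips, 11 mm before the slot's end; at rest 0.075 m above the bench, 0.055 m to -x of the tester's origin. Below it is a catch table, top at z = 0.036 (39 mm under the fork), from 50 mm before to 20 mm behind this point.
- pull_gauge (a joint): Upward travel of the tester's fork in m, 0 at rest. Pull in N = 2.4 + 800 x travel: 0.012 is 12 N (start of the dial's solid band), 0.018 is 16.8 N (its end), 0.022 is 20 N; stop at 0.024.
- rework_tray: Shallow grey tray for work to be done again, 100 x 160 mm (x, y), walls 3 mm thick and 26 mm high, floor 3 mm thick, fixed. Origin: centre of its underside.
- padlock: Brass padlock, bystander, lying behind the work.
- lock_cylinder: Brass double lock cylinder of flat profile, bystander, lying behind the mat.
- glue_jar: Cloudy jar of paste, 54 mm wide and 94 mm high, bystander, behind the right end of the mat.
- cylinder_1a: Brass lock cylinder at the left-hand (+y) place of the row, standing on the 3 mm mat (or its twin cylinder_1b stands there); absent: None. Origin: centre of its underside, z up its axis. Body 32 mm wide, 26 high; flange 40 wide, z 0.026 to 0.032. Key in its plug: neck 9 x 3 mm; black bow z 0.050 to 0.078, 28 mm along x, 10 mm thick along y. 0.22 kg.
- bow_1a (a point): Middle of the key's bow of cylinder_1a: 0.064 m above that cylinder's origin. If the clip is missing, key and plug slide out of the body at about 5 N, by 12 mm to a stop, and stay out; else they do not move.
- cylinder_1b: Brass lock cylinder at the left-hand (+y) place of the row, standing on the 3 mm mat (or its twin cylinder_1a stands there); absent: None. Origin: centre of its underside, z up its axis. Body 32 mm wide, 26 high; flange 40 wide, z 0.026 to 0.032. Key in its plug: neck 9 x 3 mm; black bow z 0.050 to 0.078, 28 mm along x, 10 mm thick along y. 0.22 kg.
- bow_1b (a point): Middle of the key's bow of cylinder_1b: 0.064 m above that cylinder's origin. If the clip is missing, key and plug slide out of the body at about 5 N, by 12 mm to a stop, and stay out; else they do not move.
- cylinder_2a: Brass lock cylinder at the middle place of the row, standing on the 3 mm mat (or its twin cylinder_2b stands there); absent: None. Origin: centre of its underside, z up its axis. Body 32 mm wide, 26 high; flange 40 wide, z 0.026 to 0.032. Key in its plug: neck 9 x 3 mm; black bow z 0.050 to 0.078, 28 mm along x, 10 mm thick along y. 0.22 kg.
- bow_2a (a point): Middle of the key's bow of cylinder_2a: 0.064 m above that cylinder's origin. If the clip is missing, key and plug slide out of the body at about 5 N, by 12 mm to a stop, and stay out; else they do not move.
- cylinder_2b: Brass lock cylinder at the middle place of the row, standing on the 3 mm mat (or its twin cylinder_2a stands there); absent: None. Origin: centre of its underside, z up its axis. Body 32 mm wide, 26 high; flange 40 wide, z 0.026 to 0.032. Key in its plug: neck 9 x 3 mm; black bow z 0.050 to 0.078, 28 mm along x, 10 mm thick along y. 0.22 kg.
- bow_2b (a point): Middle of the key's bow of cylinder_2b: 0.064 m above that cylinder's origin. If the clip is missing, key and plug slide out of the body at about 5 N, by 12 mm to a stop, and stay out; else they do not move.
- cylinder_3a: Brass lock cylinder at the right-hand (-y) place of the row, standing on the 3 mm mat (or cylinder_3b, or neither, stands there); absent: None. Origin: centre of its underside, z up its axis. Body 32 mm wide, 26 high; flange 40 wide, z 0.026 to 0.032. Key in its plug: neck 9 x 3 mm; black bow z 0.050 to 0.078, 28 mm along x, 10 mm thick along y. 0.22 kg.
- bow_3a (a point): Middle of the key's bow of cylinder_3a: 0.064 m above that cylinder's origin. If the clip is missing, key and plug slide out of the body at about 5 N, by 12 mm to a stop, and stay out; else they do not move.
- cylinder_3b: Brass lock cylinder at the right-hand (-y) place of the row, standing on the 3 mm mat (or cylinder_3a, or neither, stands there); absent: None. Origin: centre of its underside, z up its axis. Body 32 mm wide, 26 high; flange 40 wide, z 0.026 to 0.032. Key in its plug: neck 9 x 3 mm; black bow z 0.050 to 0.078, 28 mm along x, 10 mm thick along y. 0.22 kg.
- bow_3b (a point): Middle of the key's bow of cylinder_3b: 0.064 m above that cylinder's origin. If the clip is missing, key and plug slide out of the body at about 5 N, by 12 mm to a stop, and stay out; else they do not move.
Not all that is in view belongs to the job. Leave any red or turquoise look-alike of the cylinder_3b alone.

How it is judged:
On the way, in this order (a step that is already met when the one before it is completed fails the run):
1. the case's lid is up and its stay is locked over centre (value of joint case_lid above 1.338 rad and value of joint stay_knuckle above 2.929 rad), for 0.5 s.
2. the left-hand cylinder (if its plug holds) is in the fork and pulled so that the needle stands in the solid band for some two seconds (horizontal distance between cylinder_1a and fork_seat below 0.015 m and height (world z) of cylinder_1a between 0.0542 and 0.0618 m and contact force between cylinder_1a and pull_tester above 9 N), for 1.5 s.
3. the left-hand cylinder (if its plug does not hold) is in the fork and its plug has come out under the pull (horizontal distance between cylinder_1b and fork_seat below 0.015 m and z of bow_1b in the frame of cylinder_1b above 0.072 m and contact force between cylinder_1b and pull_tester above 1 N), for 0.1 s.
4. the middle cylinder (if its plug holds) is in the fork and pulled so that the needle stands in the solid band for some two seconds (horizontal distance between cylinder_2a and fork_seat below 0.015 m and height (world z) of cylinder_2a between 0.0542 and 0.0618 m and contact force between cylinder_2a and pull_tester above 9 N), for 1.5 s.
5. the middle cylinder (if its plug does not hold) is in the fork and its plug has come out under the pull (horizontal distance between cylinder_2b and fork_seat below 0.015 m and z of bow_2b in the frame of cylinder_2b above 0.072 m and contact force between cylinder_2b and pull_tester above 1 N), for 0.1 s.
6. the right-hand cylinder (if its plug holds) is in the fork and pulled so that the needle stands in the solid band for some two seconds (horizontal distance between cylinder_3a and fork_seat below 0.015 m and height (world z) of cylinder_3a between 0.0542 and 0.0618 m and contact force between cylinder_3a and pull_tester above 9 N), for 1.5 s.
7. the right-hand cylinder (if its plug does not hold) is in the fork and its plug has come out under the pull (horizontal distance between cylinder_3b and fork_seat below 0.015 m and z of bow_3b in the frame of cylinder_3b above 0.072 m and contact force between cylinder_3b and pull_tester above 1 N), for 0.1 s.
At the end, for the whole second after the job is handed in: Lid above 1.34 rad, stay knuckle past 2.93 rad; fork at rest (under 2 mm); each cylinder that held stands in the case's pocket row (on its floor within 6 mm, tilt under 0.2 rad), each that failed stands in the rework tray (same limits); all still (all of step 1 and value of joint pull_gauge below 0.002 m and x of cylinder_1a in the frame of case between -0.096 and -0.036 m and y of cylinder_1a in the frame of case between -0.111 and 0.111 m and height (world z) of each of cylinder_1a, cylinder_2a, cylinder_3a below 0.016 m and angle between each of cylinder_1a, cylinder_1b, cylinder_2a, cylinder_2b, cylinder_3a, cylinder_3b's own z axis and vertical below 0.2 rad and linear speed of each of cylinder_1a, cylinder_1b, cylinder_2a, cylinder_2b, cylinder_3a, cylinder_3b below 0.02 m/s and x of cylinder_1b in the frame of rework_tray between -0.05 and 0.05 m and y of cylinder_1b in the frame of rework_tray between -0.08 and 0.08 m and height (world z) of each of cylinder_1b, cylinder_2b, cylinder_3b below 0.01 m and x of cylinder_2a in the frame of case between -0.096 and -0.036 m and y of cylinder_2a in the frame of case between -0.111 and 0.111 m and x of cylinder_2b in the frame of rework_tray between -0.05 and 0.05 m and y of cylinder_2b in the frame of rework_tray between -0.08 and 0.08 m and x of cylinder_3a in the frame of case between -0.096 and -0.036 m and y of cylinder_3a in the frame of case between -0.111 and 0.111 m and x of cylinder_3b in the frame of rework_tray between -0.05 and 0.05 m and y of cylinder_3b in the frame of rework_tray between -0.08 and 0.08 m); the robot touches nothing.
It fails at once if the tester is pulled past 20 N (value of joint pull_gauge above 0.0222 m).
It fails at once if the padlock is disturbed (distance of padlock from where it was at the start of the episode above 0.03 m).
It fails at once if the lock cylinder is disturbed (distance of lock_cylinder from where it was at the start of the episode above 0.03 m).
It fails at once if the glue jar is disturbed (distance of glue_jar from where it was at the start of the episode above 0.03 m).
Of cylinder_1a, cylinder_1b only 1 to 1 are there at a start; the rules pass over those that are not, and their reading is None.
Of cylinder_2a, cylinder_2b only 1 to 1 are there at a start; the rules pass over those that are not, and their reading is None.
Of cylinder_3a, cylinder_3b, polish_tin only 1 to 1 are there at a start; the rules pass over those that are not, and their reading is None.
At some moment in a run one of cylinder_1a, cylinder_1b, cylinder_2a, cylinder_2b, cylinder_3a, cylinder_3b may be knocked a few centimetres aside while the robot is not near it.
Once in a run the grip may slacken for a moment while it holds something.
It also fails if it takes over 210 s, if anything falls off the work surface, if the arm or the gripper's body presses on something with over 40 N, if the wrist force passes 120 N, or if a joint passes its speed limit or range.

## Robot

A 6-joint arm with a two-finger parallel gripper is mounted at the origin on a cart in front of the work surface, level with it; the furniture and walls round the work are solid. World frame = base frame: x ahead of the robot, y to its left, z up, the work surface at z = 0. Lengths are in m, angles in rad, forces in N, time in s.
With the tool pointing down it reaches from about 0.25 to 0.775 m from the base axis. Payload 4 kg.
Tool frame: the origin (TCP) lies midway between the tips of the shut fingers; the grasp point (between the pads) lies 19 mm behind it (bot.grip_point_offset is the distance from the TCP to the grasp point, in m); z points along the fingers, y is the line along which they close (so a half turn about z gives the same grasp; the last joint's range is limited). The gripper opens to 85 mm and grips with 20 to 120 N. Pads are 22 mm wide; open, the fingers measure 114 mm over their backs; the gripper's body (76 mm by 85 mm) begins 54 mm behind the grasp point. The pads swing forward as they close: fully open they stand 13 mm farther back than shut.
Start: joints at [-1.304, 0.087, 1.371, -0, 1.684, -0.103], TCP at [0.199, -0.513, 0.2] pointing down, gripper open.
Joint ranges: [-3.1, 3.1], [-0.76, 2.03], [0.27, 2.55], [-1.08, 4.22], [0.17, 2.65], [-2.57, 2.57]. Speed limits (rad/s): [2.79, 2.79, 3.14, 3.14, 3.14, 3.14].

## Interface

Orientations are given as a 3x3 rotation matrix whose columns are the frame's x, y, z axes.
In Python, from station import bot gives the robot as it stands.
- The arm moves only by the tool arm_command, never from a script. Its argument "deltas" is one flat list of numbers, 6 for each row, row after row: the shift along the tool's x, y, z in m, then the turn, a rotation vector about the tool's x, y, z in degrees. In form: [tx, ty, tz, rx, ry, rz, tx, ty, tz, rx, ry, rz, ...]. A call has 1 to 5 rows; each row is the pose to reach, as a shift and turn from the pose commanded when the call began, along the tool's axes at that moment; what a row does not reach only later rows make up. A row lasts 1/12 s, in which the tool goes at most 41.7 mm and 7.16 degrees, less where a joint would pass 70% of its speed; a pose out of reach is approached as far as the arm can. A call with a gripper value outside its range is refused whole. "hand" is the closure, from 0 (fully open) to 1 (shut), set as the call begins (left out, the last holds). The fingers move at their own pace and stop on an object; the grip force is fixed at half the most. Time passes only in rows, so rows that repeat a pose let the fingers close. It gives the time, the measured TCP pose, the force, the opening and the grip force at its end, in the units of the state.
- bot.get_state(): the state, without advancing time (a new reading comes with each control period).
- bot.grab_frame(name): name is "side" or "top" or "wrist"; returns the picture (400x640x3 uint8, red, green, blue); there is no depth.
- bot.get_calibration(name): a dict with "fx", "fy", "cx", "cy" (pixels), "view" (4x4, takes a point from world to camera coordinates). Camera axes: x right, y down, z forward; pixel columns grow to the right and rows downward; lengths in m; the calibration is good to about 2 mm. A picture is of the moment at which its call begins: read the wrist's pose just before it. get_calibration takes no time and is no camera call; for the wrist camera it gives the pose at the moment of the call.
- bot.sign_off(): hands the job in; it is judged then, once.
The state is a dict: "time_s": time; "qpos": joint angles; "qd": joint speeds; "effort": joint torques, N m; "tool_pos": TCP position; "eef_rot": TCP orientation; "force": force on the tool from outside, world axes, zero at the start; "torque": the same for the moment, N m; "finger_gap": finger opening in m; "gripper_force": force on a finger pad.
Only numpy, scipy, OpenCV 4.12 (cv2) and the standard library are available. Lean on these libraries where they do the work, as an engineer would, in place of code of your own. Each camera call takes 0.05 s, during which the arm holds its last target. There are 200 camera calls.

## Working session

There is one attempt and no reset: what is moved stays moved. The work goes in short steps, Python scripts to look and compute and a tool call to move; the robot and the scene stay as the last step left them, time stands still between calls to the robot, and variables do not carry over. Pictures are saved under pics/ and viewed, at most 14 in all, crops included, and the job is handed in when it is done.

Besides the shell and the picture viewer there is one more tool, called after "Request:" as name(argument=value, ...), one argument or row to a line, values as JSON. arm_command: Moves the arm, as the interface text tells. Its arguments: {"type":"object","properties":{"deltas":{"type":"array","items":{"type":"number"}},"hand":{"type":"number"}},"required":["deltas"]}

```bash
mkdir -p pics; ls
cat > h.py <<'E'
import numpy as np, cv2
from station import bot
def ray(cal,u,v):
    V=np.array(cal["view"]);R=V[:3,:3];t=V[:3,3]
    d=R.T@np.array([(u-cal["cx"])/cal["fx"],(v-cal["cy"])/cal["fy"],1.0]);return -R.T@t,d
def onz(cal,u,v,z):
    o,d=ray(cal,u,v);return o+d*(z-o[2])/d[2]
def proj(cal,p):
    V=np.array(cal["view"]);c=V[:3,:3]@np.array(p)+V[:3,3]
    return np.array([cal["fx"]*c[0]/c[2]+cal["cx"],cal["fy"]*c[1]/c[2]+cal["cy"]])
def grab(n,name):
    im=bot.grab_frame(n)[:,:,::-1].copy();cv2.imwrite(f"pics/{name}.png",im);return im
def tri(c1,p1,c2,p2):
    o1,d1=ray(c1,*p1);o2,d2=ray(c2,*p2)
    s=np.linalg.lstsq(np.c_[d1,-d2],o2-o1,rcond=None)[0]
    a=o1+d1*s[0];b=o2+d2*s[1];return (a+b)/2,np.linalg.norm(a-b)
E
python3 - <<'E'
from h import *
a=grab("top","top0");b=grab("side","side0")
for n in("top","side"):
    c=bot.get_calibration(n);print(n,c["fx"],c["cx"],c["cy"],np.round(c["view"],3).tolist())
s=bot.get_state();print(s["time_s"],s["tool_pos"],np.round(s["eef_rot"],3).tolist(),s["finger_gap"])
E
```

```text
pics
top 375.7672309435672 319.110190992465 207.74152184369703 [[0.015, -1.0, -0.022, 0.024], [-0.997, -0.013, -0.081, 0.58], [0.081, 0.024, -0.996, 1.264], [0.0, 0.0, 0.0, 1.0]]
side 447.34964487249835 321.22696623585114 201.3272150329373 [[0.879, -0.477, 0.013, -0.492], [-0.288, -0.552, -0.782, 0.232], [0.38, 0.684, -0.623, 1.067], [0.0, 0.0, 0.0, 1.0]]
0.1 [ 0.19864315 -0.51231783  0.19863498] [[0.932, 0.361, -0.001], [0.361, -0.932, 0.002], [0.0, -0.002, -1.0]] 0.08517931236976983
```

View pics/top0.png

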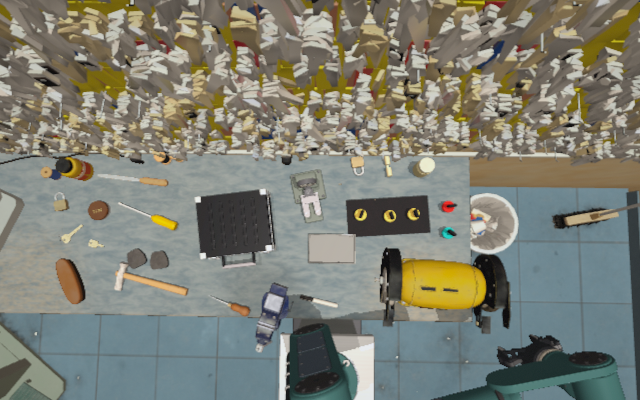

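View pics/side0.png

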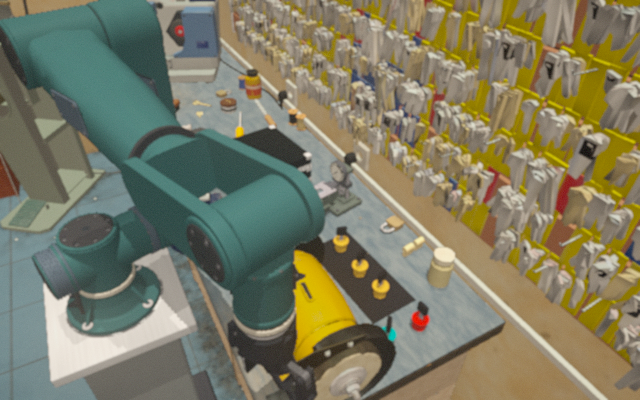

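The top view shows the case (white corners, about (197,198)-(270,257)) with its bar at (239,262), and the tester at (309,195) facing down-image. The tray is at (331,248). Three brass cylinders stand on the mat at (361,214), (390,215) and (414,214), with red (448,207) and turquoise (448,232) decoys off the mat. A yellow barrel machine stands in front of the mat.

Run:
```python
from h import *
im=cv2.imread("pics/top0.png");c=bot.get_calibration("top");np.savez("topcal.npz",**{k:np.array(v) for k,v in c.items()})
cr=cv2.resize(im[145:325,190:470],None,fx=2.85,fy=2.85,interpolation=cv2.INTER_CUBIC);cv2.imwrite("pics/crop0.png",cr)
hsv=cv2.cvtColor(im,cv2.COLOR_BGR2HSV)
def blobs(m,z,lab,amin=15,box=(190,150,470,320)):
    n,l,st,ce=cv2.connectedComponentsWithStats(m.astype(np.uint8))
    for i in range(1,n):
        u,v=ce[i]
        if st[i,4]>=amin and box[0]<u<box[2] and box[1]<v<box[3]: print(lab,ce[i].round(1),st[i],onz(c,u,v,z).round(4))
H,S,V=[hsv[:,:,k] for k in range(3)]
blobs((H>18)&(H<32)&(S>120)&(V>110),0.035,"brass")
blobs((S<40)&(V>190),0.10,"white",8)
gray=cv2.cvtColor(im,cv2.COLOR_BGR2GRAY)
b=(V[:,:]<60); b2=b.copy()
for m,z,l in((b,0.1,"dark"),):
    n,lab,st,ce=cv2.connectedComponentsWithStats(m.astype(np.uint8))
    for i in range(1,n):
        if st[i,4]>1500:
            cc=max(cv2.findContours((lab==i).astype(np.uint8),0,1)[0],key=cv2.contourArea);r=cv2.minAreaRect(cc);print("dark",ce[i].round(1),st[i],r)
```

```text
brass [360.  214.5] [354 209  13  12 105] [ 0.5576 -0.1068  0.035 ]
brass [411.7 214.4] [407 208  12  13  84] [ 0.5605 -0.2808  0.035 ]
brass [389.3 215.8] [384 210  12  13 100] [ 0.5545 -0.2055  0.035 ]
brass [441.3 284.4] [ 398  259   88   51 3675] [ 0.3291 -0.3774  0.035 ]
white [267.9 152.5] [263 149  11   8  45] [0.7527 0.2005 0.1   ]
white [240.3 151.4] [227 150  27   4  76] [0.7556 0.2915 0.1   ]
white [280.5 152.5] [276 151  11   4  24] [0.753  0.1592 0.1   ]
white [308.9 152.1] [308 151   3   3   8] [0.7553 0.0665 0.1   ]
white [334.5 152.3] [330 151  12   3  26] [ 0.7556 -0.0173  0.1   ]
white [385.3 153.1] [380 151  11   4  26] [ 0.7545 -0.1821  0.1   ]
white [395.6 154.4] [394 151   5   7  20] [ 0.7503 -0.2152  0.1   ]
white [426.1 153.3] [419 152  14   3  31] [ 0.7552 -0.3139  0.1   ]
white [459.6 153.4] [437 152  41   4 127] [ 0.7558 -0.4214  0.1   ]
white [427.  164.4] [420 157  15  15 182] [ 0.7186 -0.3164  0.1   ]
white [359.1 170.9] [354 167  10   8  29] [ 0.6951 -0.0977  0.1   ]
white [262.5 191. ] [260 189   6   5  30] [0.6257 0.2149 0.1   ]
white [310.8 204.1] [3
[... 315 characters left out ...]
02.2] [265 295  17  16 191] [0.2714 0.1717 0.1   ]
white [324.9 302.6] [313 299  25   8  83] [0.2733 0.0074 0.1   ]
dark [224.6 221.8] [ 197  191   63   75 2967] ((230.22462463378906, 228.7289581298828), (70.876708984375, 63.409454345703125), 84.64418029785156)
dark [388.1 216.1] [ 347  196   83   40 2471] ((387.6207275390625, 215.9257354736328), (36.017032623291016, 80.99992370605469), 86.69812774658203)
dark [312.2 361. ] [ 286  323   60   77 3015] ((308.1075439453125, 359.1698303222656), (66.94525909423828, 64.05636596679688), 74.35775756835938)
dark [534.7 365.6] [ 434  335  180   65 3249] ((519.4414672851562, 361.54852294921875), (46.9336051940918, 183.4080047607422), 76.90811157226562)
```

View pics/crop0.png

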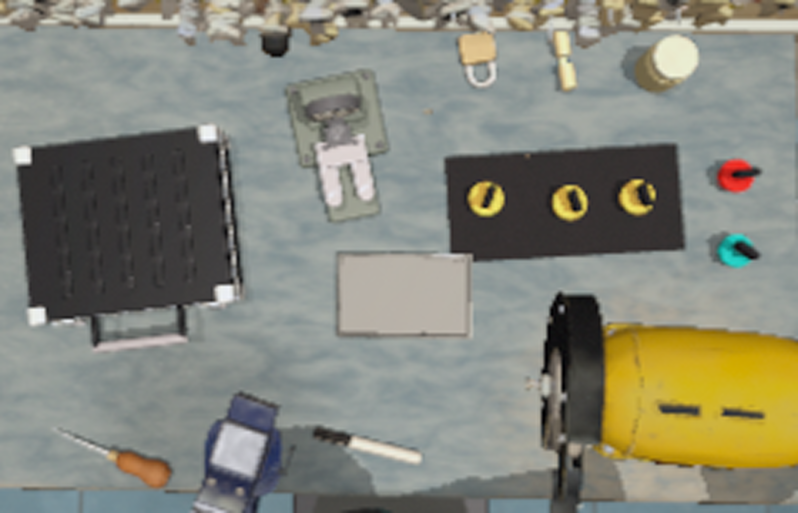

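Everything named is in view: case with centre about (0.520,0.309) and yaw about 7.2°, bar expected near (0.385,0.292,0.074). The brass row on the mat is the job, because the red and turquoise pieces are off the mat and the wrong colour. I'll write a move planner and go above the bar.

```bash
cat >> h.py <<'E'
from scipy.spatial.transform import Rotation as Ro
def Rdown(yaw): # tool y axis world yaw in deg, tool z down
    a=np.radians(yaw);y=np.array([np.cos(a),np.sin(a),0]);z=np.array([0,0,-1.]);return np.c_[np.cross(y,z),y,z]
def plan(wps,maxd=.19,maxr=33):
    """wps: list of (pos, R); prints per call delta in tool frame"""
    s=bot.get_state();p=np.array(s["tool_pos"]);R=np.array(s["eef_rot"])
    for P,Q in wps:
        P=np.array(P,float);rv=Ro.from_matrix(R.T@Q).as_rotvec(degrees=True);d=P-p
        n=max(1,int(np.ceil(max(np.linalg.norm(d)/maxd,np.linalg.norm(rv)/maxr))))
        for i in range(n):
            R1=R@Ro.from_rotvec(rv/n,degrees=True).as_matrix()
            print(np.round(R.T@(d/n),4).tolist(),np.round(rv/n,1).tolist(),"->",(p+d/n).round(3));p=p+d/n;R=R1
def yawnow(): 
    R=np.array(bot.get_state()["eef_rot"]);return np.degrees(np.arctan2(R[1,1],R[0,1]))
E
python3 - <<'E'
from h import *
c=bot.get_calibration("top");print(onz(c,239,264.5,.08),[proj(c,(.385+s*-.126*.046,.292+s*.992*.046,.08)).round(1) for s in(-1,1)])
print(yawnow());s=bot.get_state()
plan([((.199,-.512,.42),Rdown(yawnow())),((.30,-.1,.42),Rdown(-25)),((.385,.292,.28),Rdown(7.2))])
E
```

```text
[0.38658027 0.28862526 0.08      ] [array([252. , 263.4]), array([223.9, 266.5])]
-68.81234293586742
[0.0002, -0.0003, -0.1107] [-0.1, -0.0, -0.0] -> [ 0.199 -0.512  0.309]
[0.0002, -0.0002, -0.1107] [-0.1, -0.0, -0.0] -> [ 0.199 -0.512  0.42 ]
[0.081, -0.1159, 0.0] [-0.0, 0.0, -14.6] -> [ 0.233 -0.375  0.42 ]
[0.1076, -0.0917, 0.0] [-0.0, 0.0, -14.6] -> [ 0.266 -0.237  0.42 ]
[0.1273, -0.0616, 0.0] [-0.0, 0.0, -14.6] -> [ 0.3  -0.1   0.42]
[0.1304, -0.0295, 0.0467] [0.0, 0.0, -10.7] -> [0.328 0.031 0.373]
[0.1336, -0.0047, 0.0467] [0.0, 0.0, -10.7] -> [0.357 0.161 0.327]
[0.1322, 0.0202, 0.0467] [0.0, 0.0, -10.7] -> [0.385 0.292 0.28 ]
```

Request:
arm_command(
  deltas=[0,0,-0.11,0,0,0,0,0,-0.22,0,0,0,0,0,-0.22,0,0,0,0,0,-0.22,0,0,0,0,0,-0.22,0,0,0],
)

```text
time_s: 0.52
tool_pos: [0.1986, -0.5122, 0.4095]
eef_rot: [[0.932, 0.361, -0.0], [0.361, -0.932, 0.001], [0.0, -0.001, -1.0]]
force: [0.3, -1.6, 1.0]
finger_gap: 0.0855
gripper_force: 0.0
```

Request:
arm_command(
  deltas=[0,0,-0.02,0,0,0,0.08,-0.116,-0.02,0,0,-14.6,0.08,-0.116,-0.02,0,0,-14.6,0.08,-0.116,-0.02,0,0,-14.6,0.08,-0.116,-0.02,0,0,-14.6],
)

```text
time_s: 0.93
tool_pos: [0.232, -0.3719, 0.4295]
eef_rot: [[0.81, 0.587, 0.002], [0.587, -0.81, -0.001], [0.001, 0.002, -1.0]]
force: [0.5, -0.4, 1.2]
finger_gap: 0.0852
gripper_force: 0.0
```

Request:
arm_command(
  deltas=[0.108,-0.092,0,0,0,-14.6,0.108,-0.092,0,0,0,-14.6,0.108,-0.092,0,0,0,-14.6,0.108,-0.092,0,0,0,-14.6,0.108,-0.092,0,0,0,-14.6],
)

```text
time_s: 1.35
tool_pos: [0.2655, -0.235, 0.4294]
eef_rot: [[0.634, 0.773, 0.003], [0.773, -0.634, -0.002], [-0.0, 0.003, -1.0]]
force: [0.6, 0.4, 0.6]
finger_gap: 0.0853
gripper_force: 0.0
```

Request:
arm_command(
  deltas=[0.127,-0.062,0,0,0,-14.6,0.127,-0.062,0,0,0,-14.6,0.127,-0.062,0,0,0,-14.6,0.127,-0.062,0,0,0,-14.6,0.127,-0.062,0,0,0,-14.6],
)

```text
time_s: 1.77
tool_pos: [0.299, -0.0988, 0.4283]
eef_rot: [[0.418, 0.908, 0.001], [0.908, -0.418, -0.0], [0.0, 0.001, -1.0]]
force: [0.1, -0.4, 0.2]
finger_gap: 0.0854
gripper_force: 0.0
```

Run:
```python
from h import *
print(yawnow(),bot.get_state()["tool_pos"],bot.get_state()["time_s"])
plan([((.355,.28,.28),Rdown(7.2))])
```

```text
-24.721256344300116 [ 0.29896889 -0.09878366  0.42827264] 1.7667
[0.1225, -0.0359, 0.0494] [0.0, 0.0, -10.6] -> [0.318 0.027 0.379]
[0.127, -0.0126, 0.0494] [0.0, 0.0, -10.6] -> [0.336 0.154 0.329]
[0.1272, 0.011, 0.0494] [0.0, 0.0, -10.6] -> [0.355 0.28  0.28 ]
```

Request:
arm_command(
  deltas=[0.1225,-0.036,0.049,0,0,-10.6,0.1225,-0.036,0.049,0,0,-10.6,0.1225,-0.036,0.049,0,0,-10.6,0.1225,-0.036,0.049,0,0,-10.6,0.1225,-0.036,0.049,0,0,-10.6],
)

```text
time_s: 2.18
tool_pos: [0.3179, 0.0266, 0.3768]
eef_rot: [[0.245, 0.969, -0.004], [0.969, -0.245, 0.0], [-0.001, -0.004, -1.0]]
force: [0.2, -1.1, -0.3]
finger_gap: 0.0856
gripper_force: 0.0
```

Request:
arm_command(
  deltas=[0.127,-0.0126,0.049,0,0,-10.6,0.127,-0.0126,0.049,0,0,-10.6,0.127,-0.0126,0.049,0,0,-10.6,0.127,-0.0126,0.049,0,0,-10.6,0.127,-0.0126,0.049,0,0,-10.6],
)

```text
time_s: 2.6
tool_pos: [0.3378, 0.1519, 0.3277]
eef_rot: [[0.065, 0.998, -0.005], [0.998, -0.065, -0.002], [-0.002, -0.004, -1.0]]
force: [0.2, 0.1, 0.2]
finger_gap: 0.0854
gripper_force: 0.0
```

Request:
arm_command(
  deltas=[0.127,0.011,0.049,0,0,-10.6,0.127,0.011,0.049,0,0,-10.6,0.127,0.011,0.049,0,0,-10.6,0.127,0.011,0.049,0,0,-10.6,0.127,0.011,0.049,0,0,-10.6],
  hand=0.6,
)

```text
time_s: 3.02
tool_pos: [0.3576, 0.2772, 0.2789]
eef_rot: [[-0.118, 0.993, -0.003], [0.993, 0.118, -0.003], [-0.003, -0.004, -1.0]]
force: [-0.6, -0.4, -1.2]
finger_gap: 0.0343
gripper_force: 0.0
```

Run:
```python
from h import *
s=bot.get_state();print(yawnow(),s["tool_pos"],s["finger_gap"],s["time_s"])
c=bot.get_calibration("wrist");im=grab("wrist","w1")
V=np.array(c["view"]);print("cam",(-V[:3,:3].T@V[:3,3]).round(3),"axis",V[2,:3].round(3),c["fx"])
print([proj(c,(.385-s*.126*.046,.292+s*.992*.046,.074)).round(1) for s in(-1,0,1)])
cv2.imwrite("topcrop.png",grab("top","top1"))
```

```text
6.778806878644681 [0.35763531 0.27721129 0.27893408] 0.03433771155228551 3.0167
cam [0.35  0.351 0.452] axis [ 0.031 -0.293 -0.956] 343.43352290771
[array([342.6, 195.4]), array([343.2, 155.4]), array([343.9, 112.4])]
```

View pics/w1.png

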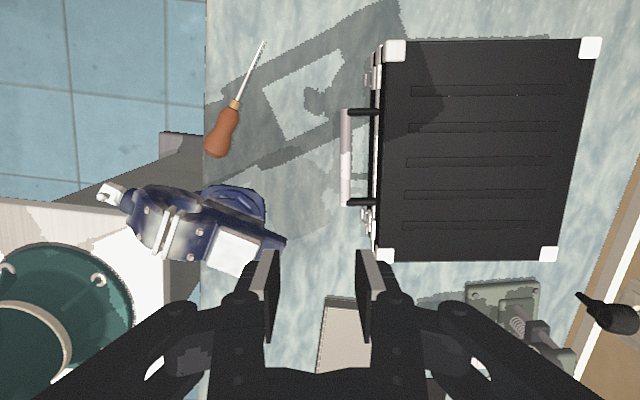

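The bar shows as a light vertical strip from (345,108) to (345,205), centre (345.5,156); my prediction was (343,155), so it agrees within 3 mm.

Run:
```python
from h import *
c=bot.get_calibration("wrist");b=onz(c,345.5,156,.076);print(b)
plan([((b[0],b[1],.11),Rdown(7.2)),((b[0],b[1],.055),Rdown(7.2))],maxd=.25)
```

```text
[0.38870165 0.29040973 0.076     ]
[0.0112, 0.0323, 0.1716] [0.0, 0.1, -0.6] -> [0.389 0.29  0.11 ]
[-0.0, 0.0, 0.055] [0.0, -0.0, 0.0] -> [0.389 0.29  0.055]
```

Request:
arm_command(
  deltas=[0.011,0.031,0.172,0,0,-0.5,0.011,0.031,0.172,0,0,-0.5,0.011,0.031,0.172,0,0,-0.5,0.011,0.031,0.172,0,0,-0.5,0.011,0.031,0.172,0,0,-0.5],
  hand=0.68,
)

```text
time_s: 3.53
tool_pos: [0.384, 0.2881, 0.1032]
eef_rot: [[-0.124, 0.992, -0.008], [0.992, 0.123, -0.006], [-0.005, -0.009, -1.0]]
force: [-1.2, -0.1, -0.7]
finger_gap: 0.0271
gripper_force: 0.0
```

Request:
arm_command(
  deltas=[0,0,0.015,0,0,0,0,0,0.03,0,0,0,0,0,0.045,0,0,0,0,0,0.053,0,0,0,0,0,0.053,0,0,0],
)

```text
time_s: 3.95
tool_pos: [0.3863, 0.291, 0.0565]
eef_rot: [[-0.125, 0.992, -0.0], [0.992, 0.125, -0.001], [-0.001, -0.0, -1.0]]
force: [0.2, -0.5, 0.7]
finger_gap: 0.0273
gripper_force: 0.0
```

Request:
arm_command(
  deltas=[0,0,0,0,0,0,0,0,0,0,0,0,0,0,0,0,0,0,0,0,0,0,0,0,0,0,0,0,0,0],
  hand=1,
)

```text
time_s: 4.37
tool_pos: [0.3863, 0.2926, 0.0568]
eef_rot: [[-0.127, 0.992, 0.001], [0.992, 0.127, 0.001], [0.0, 0.001, -1.0]]
force: [0.5, -0.2, 0.2]
finger_gap: -0.0002
gripper_force: 0.0
```

Run:
```python
from h import *
c=bot.get_calibration("wrist");im=grab("wrist","w2");print(proj(c,bot.get_state()["tool_pos"]),proj(c,(.387,.29,.074)))
im=grab("side","s2");cv2.imwrite("pics/w2b.png",np.vstack([cv2.imread("pics/w2.png")[:,140:540],]))
```

```text
[315.4417027  237.65040686] [316.22156783 256.06674814]
```

View pics/w2.png

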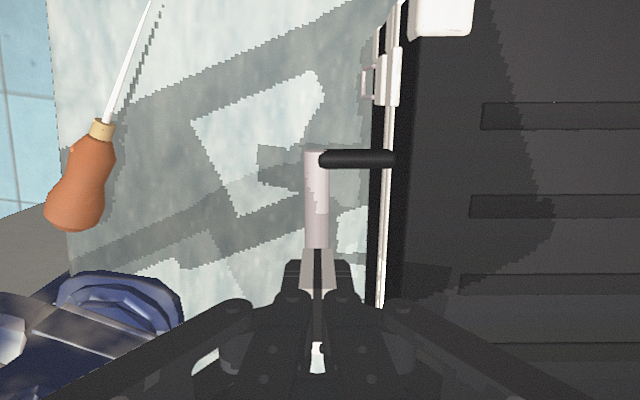

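The wrist view shows the bar (303-328, rows 150-248) running into the finger tips at about (317,255), so I'm at the bar in x and y, yet the gap reads 0. I'll open slightly and test where it sits in height.

Run:
```python
from h import *
s=bot.get_state();print(s["time_s"],s["finger_gap"],s["gripper_force"],s["tool_pos"],s["force"])
c=bot.get_calibration("wrist");T=np.load("topcal.npz")
# bar end (far, left post corner) as seen now and width-based height
im=cv2.imread("pics/w2.png")
for r in(170,200,230): print(r,im[r,290:345].mean(1).astype(int).tolist())
ct=bot.get_calibration("top")
for z in(.03,.05,.06,.07,.08): print(z,onz(c,316,170,z).round(4),onz(ct,239,265,z).round(4),onz(c,316,240,z).round(4))
```

```text
4.4667 -0.00019152090672582494 0.0 [0.38606119 0.29245948 0.05635262] [ 0.31046682 -0.0981038   0.39767654]
170 [130, 130, 131, 134, 132, 132, 129, 136, 131, 130, 131, 131, 131, 129, 155, 174, 181, 193, 202, 204, 210, 217, 218, 219, 222, 227, 227, 226, 222, 223, 220, 218, 216, 217, 217, 203, 199, 198, 177, 165, 187, 183, 180, 180, 176, 180, 173, 175, 173, 175, 171, 173, 166, 165, 169]
200 [119, 122, 121, 126, 126, 122, 123, 128, 123, 122, 124, 126, 127, 125, 135, 157, 168, 171, 175, 179, 184, 186, 186, 207, 224, 222, 223, 223, 224, 220, 217, 212, 213, 212, 208, 199, 186, 183, 164, 140, 146, 149, 144, 146, 140, 137, 139, 152, 173, 168, 170, 173, 172, 170, 174]
230 [119, 116, 118, 118, 119, 117, 169, 223, 222, 225, 216, 213, 211, 212, 182, 143, 162, 169, 174, 180, 183, 187, 189, 191, 195, 196, 199, 195, 194, 191, 185, 185, 183, 181, 177, 170, 165, 159, 146, 136, 142, 143, 144, 139, 139, 143, 135, 178, 222, 216, 213, 215, 210, 213, 214]
0.03 [0.3821 0.3244 0.03  ] [0.3813 0.3003 0.03  ] [0.3878 0.28   0.03  ]
0.05 [0.3816 0.3285 0.05  ] [0.3827 0.2956 0.05  ] [0.3867 0.2885 0.05  ]
0.06 [0.3814 0.3305 0.06  ] [0.3835 0.2932 0.06  ] [0.3862 0.2927 0.06  ]
0.07 [0.3811 0.3326 0.07  ] [0.3842 0.2909 0.07  ] [0.3857 0.297  0.07  ]
0.08 [0.3809 0.3346 0.08  ] [0.385  0.2886 0.08  ] [0.3852 0.3013 0.08  ]
```

Request:
arm_command(
  deltas=[0,0,-0.005,0,0,0,0,0,-0.01,0,0,0,0,0,-0.015,0,0,0],
)

```text
time_s: 4.72
tool_pos: [0.386, 0.2924, 0.0716]
eef_rot: [[-0.127, 0.992, 0.0], [0.992, 0.127, -0.0], [-0.0, 0.0, -1.0]]
force: [0.2, 0.7, 0.4]
finger_gap: -0.0002
gripper_force: 0.0
```

Request:
arm_command(
  deltas=[0,0,-0.01,0,0,0,0,0,-0.02,0,0,0,0,0,-0.03,0,0,0,0,0,-0.03,0,0,0,0,0,-0.03,0,0,0],
  hand=0.68,
)

```text
time_s: 5.13
tool_pos: [0.3867, 0.2928, 0.1024]
eef_rot: [[-0.127, 0.992, 0.002], [0.992, 0.127, 0.001], [0.001, 0.002, -1.0]]
force: [0.3, 0.0, -0.6]
finger_gap: 0.0269
gripper_force: 0.0
```

Request:
arm_command(
  deltas=[0,0,0.02,0,0,0,0,0,0.035,0,0,0,0,0,0.05,0,0,0,0,0,0.061,0,0,0,0,0,0.061,0,0,0],
)

```text
time_s: 5.55
tool_pos: [0.3837, 0.291, 0.0367]
eef_rot: [[-0.127, 0.992, -0.006], [0.992, 0.127, -0.003], [-0.003, -0.006, -1.0]]
force: [-1.0, -1.0, -0.5]
finger_gap: 0.0271
gripper_force: 0.0
```

Run:
```python
from h import *
im=grab("wrist","w3");s=bot.get_state();print(s["tool_pos"],s["force"],s["finger_gap"])
cv2.imwrite("pics/w3c.png",cv2.resize(im[120:400,180:480],None,fx=2,fy=2))
```

```text
[0.38464566 0.2915514  0.03826355] [0.36117697 0.36508377 0.50161149] 0.02744243301180845
```

View pics/w3c.png

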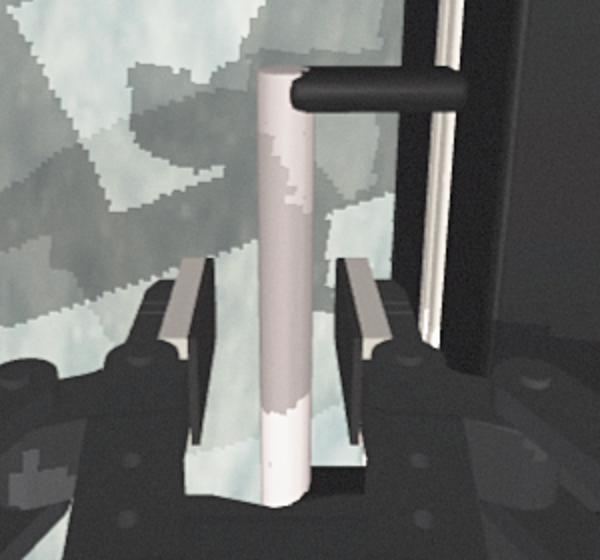

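The bar runs between the two fingers here, at crop cols 260-310 with the pads at 205 and 345. Closing.

Request:
arm_command(
  deltas=[0,0,0,0,0,0,0,0,0,0,0,0,0,0,0,0,0,0,0,0,0,0,0,0,0,0,0,0,0,0],
  hand=1,
)

```text
time_s: 6.02
tool_pos: [0.3861, 0.2925, 0.0409]
eef_rot: [[-0.127, 0.992, 0.001], [0.992, 0.127, 0.0], [0.0, 0.001, -1.0]]
force: [-1.9, -0.9, 2.6]
finger_gap: 0.0091
gripper_force: 59.0
```

Run:
```python
from h import *
s=bot.get_state();print(s["tool_pos"],s["force"],s["finger_gap"],s["gripper_force"],bot.grip_point_offset)
```

```text
[0.38613292 0.29254699 0.04088158] [-1.89538075 -0.88816986  2.61327534] 0.009070077269336514 58.988503217697144 0.0187
```

Run:
```python
from h import *
s=bot.get_state();c=bot.get_calibration("wrist");V=np.array(c["view"])
T=np.eye(4);T[:3,:3]=s["eef_rot"];T[:3,3]=s["tool_pos"]
X=V@T  # tool->cam
print("tool->cam",X.round(3).tolist())
def cal(p,R):
    T=np.eye(4);T[:3,:3]=R;T[:3,3]=p;d=dict(c);d["view"]=X@np.linalg.inv(T);return d
R1=np.array([[-.118,.993,-.003],[.993,.118,-.003],[-.003,-.004,-1]])
c1=cal((.3576,.2772,.2789),R1);c2=cal((.3863,.2925,.0566),s["eef_rot"])
print("leftend",tri(c1,(345.5,108),c2,(316,150)))
ct=bot.get_calibration("top")
print("centre top/w1",tri(c1,(345.5,156),ct,(239,265)))
# pad edges seen: tips
print("tip proj",proj(c,s["tool_pos"]))
# corners of lid top from top+w1
for a,b in(((395,51),(202.4,255.4)),((383,255),(268.1,247.9)),((590,48),(197.5,198.9)),((549,254),(262.5,191))): print("corner",tri(c1,a,ct,b))
```

```text
tool->cam [[0.001, 1.0, -0.0, -0.001], [-0.957, 0.001, -0.292, 0.019], [-0.292, 0.0, 0.957, 0.187], [0.0, 0.0, 0.0, 1.0]]
leftend (array([0.38024053, 0.34249812, 0.07422984]), np.float64(0.0002935470263656176))
centre top/w1 (array([0.38612805, 0.29083859, 0.07347261]), np.float64(0.003600411194092651))
tip proj [315.67608351 237.77648516]
corner (array([0.41539573, 0.39873884, 0.11185395]), np.float64(0.0008595918892006611))
corner (array([0.44231999, 0.19134942, 0.10344338]), np.float64(0.00014385412938079423))
corner (array([0.59664646, 0.42425881, 0.1040062 ]), np.float64(0.001484595792885621))
corner (array([0.62540939, 0.2145224 , 0.10317801]), np.float64(0.00041605399905168204))
```

Triangulation confirms the bar at z=0.074. The images explain the miss. The pad tips sit about 37 mm behind the reported TCP: 80 px for a 34 mm gap gives a depth of 0.147 m, i.e. t=-0.038. The 9 mm edge grip at tool z=0.041 agrees. So the real grasp point is about 56 mm behind the reported TCP, and I need to go 23 mm lower.

Request:
arm_command(
  deltas=[0,0,0,0,0,0,0,0,0,0,0,0,0,0,0.008,0,0,0,0,0,0.016,0,0,0,0,0,0.023,0,0,0],
  hand=0.68,
)

```text
time_s: 6.43
tool_pos: [0.3882, 0.2933, 0.0241]
eef_rot: [[-0.127, 0.992, 0.005], [0.992, 0.127, 0.002], [0.001, 0.005, -1.0]]
force: [-29.3, -17.1, 70.8]
finger_gap: 0.0273
gripper_force: 38.5
```

Request:
arm_command(
  deltas=[0,0,0,0,0,0,0,0,0,0,0,0,0,0,0,0,0,0,0,0,0,0,0,0,0,0,0,0,0,0],
  hand=1,
)

```text
time_s: 6.85
tool_pos: [0.3861, 0.2935, 0.0228]
eef_rot: [[-0.127, 0.992, 0.001], [0.992, 0.127, 0.002], [0.002, 0.001, -1.0]]
force: [-12.6, -4.9, 31.7]
finger_gap: 0.0101
gripper_force: 58.7
```

Run:
```python
from h import *
s=bot.get_state();p=np.array(s["tool_pos"]);print(p,s["force"],s["finger_gap"],s["gripper_force"])
# arc waypoints: hinge about case y; bar vector now from hinge
ex=np.array([.992,.126]);h=np.array([.52,.309])+.1*ex
r0=np.array([-.236,.014]);R=np.array(s["eef_rot"])
for th in np.radians(np.arange(0,85,5)):
    x=r0[0]*np.cos(th)+r0[1]*np.sin(th);z=-r0[0]*np.sin(th)+r0[1]*np.cos(th)
    dx=x-r0[0];dz=z-r0[1];d=np.array([ex[0]*dx,ex[1]*dx,dz]);print(round(float(th),3),(R.T@d).round(4).tolist())
```

```text
[0.386093   0.29352467 0.02281278] [-12.60343435  -4.85512948  31.71526095] 0.01009126775982237 58.65296959877014
0.0 [0.0, 0.0, 0.0]
0.087 [0.0, 0.0021, -0.0205]
0.175 [0.0001, 0.0061, -0.0408]
0.262 [0.0001, 0.0117, -0.0606]
0.349 [0.0001, 0.0191, -0.0798]
0.436 [0.0002, 0.0282, -0.0984]
0.524 [0.0002, 0.0388, -0.1161]
0.611 [0.0002, 0.0509, -0.1328]
0.698 [0.0002, 0.0644, -0.1483]
0.785 [0.0002, 0.0792, -0.1627]
0.873 [0.0003, 0.0953, -0.1757]
0.96 [0.0003, 0.1124, -0.1872]
1.047 [0.0003, 0.1304, -0.1972]
1.134 [0.0002, 0.1492, -0.2056]
1.222 [0.0002, 0.1687, -0.2123]
1.309 [0.0002, 0.1887, -0.2173]
1.396 [0.0002, 0.2091, -0.2206]
```

Contact force is higher than expected, so I'll relieve it and look.

Request:
arm_command(
  deltas=[0,0,-0.005,0,0,0,0,0,-0.005,0,0,0],
)

```text
time_s: 7.02
tool_pos: [0.386, 0.2935, 0.0231]
eef_rot: [[-0.127, 0.992, 0.001], [0.992, 0.127, 0.003], [0.002, 0.001, -1.0]]
force: [-5.0, 1.3, 12.9]
finger_gap: 0.0102
gripper_force: 60.2
```

Run:
```python
from h import *
im=grab("wrist","w4");s=bot.get_state();print(s["tool_pos"],s["force"],s["finger_gap"],s["gripper_force"])
sd=grab("side","s4")
w=cv2.resize(im[120:400,160:480],None,fx=1.25,fy=1.25);q=cv2.resize(sd[100:324,170:420],(400,350))
cv2.imwrite("pics/c4.png",np.hstack([w,q]))
```

```text
[0.38603508 0.29343787 0.02307494] [-3.90522644  2.12483001 10.61659284] 0.010287777772617945 59.98252630233765
```

View pics/c4.png

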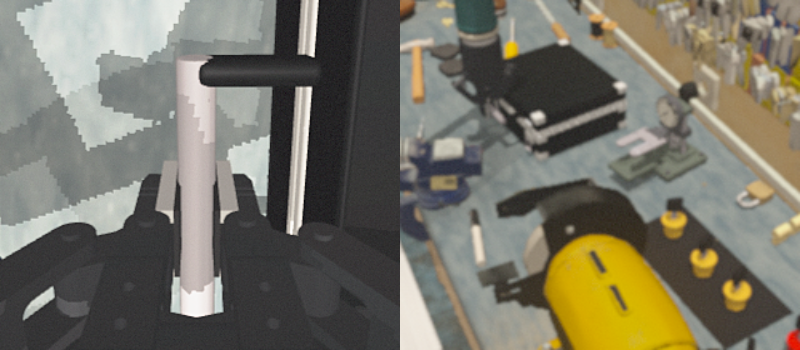

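The bar now lies between the pads with a firm 60 N grip (side view: case still shut). Lifting along the arc.

Request:
arm_command(
  deltas=[0,0.002,-0.0205,0,0,0,0,0.006,-0.041,0,0,0,0,0.0117,-0.0606,0,0,0,0,0.019,-0.08,0,0,0,0,0.028,-0.0984,0,0,0],
)

```text
time_s: 7.53
tool_pos: [0.4103, 0.2966, 0.118]
eef_rot: [[-0.128, 0.992, -0.009], [0.992, 0.128, 0.0], [0.001, -0.009, -1.0]]
force: [-5.6, 4.1, -2.4]
finger_gap: 0.0098
gripper_force: 58.3
```

Request:
arm_command(
  deltas=[0,0,0,0,0,0],
)

```text
time_s: 7.62
tool_pos: [0.4125, 0.2969, 0.1218]
eef_rot: [[-0.127, 0.992, -0.005], [0.992, 0.127, 0.001], [0.002, -0.004, -1.0]]
force: [-8.4, 1.7, 2.2]
finger_gap: 0.0101
gripper_force: 59.0
```

Request:
arm_command(
  deltas=[0,0.0106,-0.0177,0,0,0,0,0.0227,-0.0344,0,0,0,0,0.036,-0.05,0,0,0,0,0.051,-0.0643,0,0,0,0,0.067,-0.0773,0,0,0],
)

```text
time_s: 8.03
tool_pos: [0.4741, 0.3051, 0.199]
eef_rot: [[-0.13, 0.991, -0.014], [0.991, 0.13, -0.0], [0.002, -0.014, -1.0]]
force: [-17.7, -0.4, 14.6]
finger_gap: 0.01
gripper_force: 58.5
```

Request:
arm_command(
  deltas=[0,0.017,-0.0115,0,0,0,0,0.035,-0.0215,0,0,0,0,0.054,-0.03,0,0,0,0,0.073,-0.0366,0,0,0,0,0.093,-0.0416,0,0,0],
)

```text
time_s: 8.45
tool_pos: [0.572, 0.3182, 0.2437]
eef_rot: [[-0.129, 0.992, 0.002], [0.992, 0.129, 0.005], [0.004, 0.002, -1.0]]
force: [-6.6, 2.8, 13.4]
finger_gap: 0.0097
gripper_force: 63.7
```

Request:
arm_command(
  deltas=[0,0.007,-0.0015,0,0,0,0,0.013,-0.0026,0,0,0,0,0.013,-0.0026,0,0,0,0,0.013,-0.0026,0,0,0],
)

```text
time_s: 8.78
tool_pos: [0.587, 0.3203, 0.2456]
eef_rot: [[-0.129, 0.992, 0.007], [0.992, 0.129, 0.006], [0.005, 0.008, -1.0]]
force: [-1.4, 4.7, 12.5]
finger_gap: 0.0096
gripper_force: 64.9
```

Run:
```python
from h import *
t=grab("top","t5");sd=grab("side","s5");s=bot.get_state();print(s["tool_pos"],s["force"],s["finger_gap"],s["time_s"])
w=grab("wrist","w5")
a=cv2.resize(t[140:290,180:330],(400,400));b=cv2.resize(sd[60:200,160:300],(400,400))
cv2.imwrite("pics/c5.png",np.hstack([a,b]))
```

```text
[0.58673653 0.3202151  0.24554391] [-1.62069575  3.4179931  12.78897472] 0.009172883280612486 8.8833
```

View pics/c5.png

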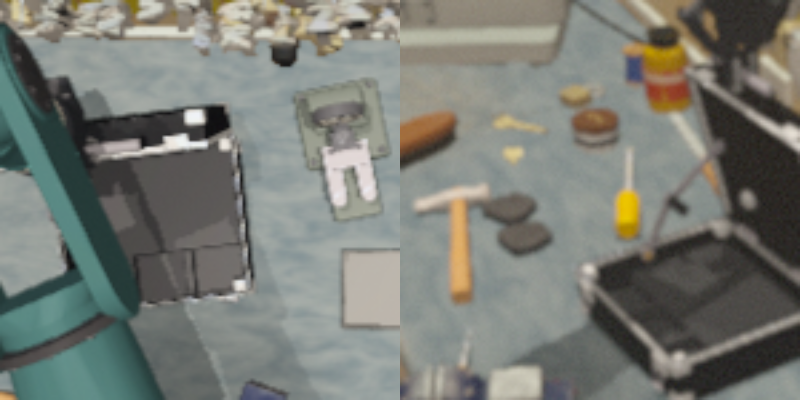

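The lid is nearly vertical. In the side crop the stay shows bent, with the knob at side pixel about (257,131). Releasing the bar and rising.

Request:
arm_command(
  deltas=[0,0,0,0,0,0,0,0,0,0,0,0,0,0,0,0,0,0,0,0,-0.03,0,0,0,0,0,-0.07,0,0,0],
  hand=0.68,
)

```text
time_s: 9.35
tool_pos: [0.5836, 0.3166, 0.3037]
eef_rot: [[-0.126, 0.992, -0.015], [0.992, 0.126, -0.007], [-0.005, -0.016, -1.0]]
force: [1.9, -0.3, -0.0]
finger_gap: 0.0271
gripper_force: 0.0
```

Request:
arm_command(
  deltas=[-0.06,-0.13,-0.03,0,0,0,-0.06,-0.13,-0.03,0,0,0,-0.06,-0.13,-0.03,0,0,0,-0.06,-0.13,-0.03,0,0,0,-0.06,-0.13,-0.03,0,0,0],
  hand=1,
)

```text
time_s: 9.77
tool_pos: [0.4617, 0.2401, 0.3445]
eef_rot: [[-0.126, 0.992, 0.003], [0.992, 0.126, 0.0], [-0.0, 0.003, -1.0]]
force: [0.7, 0.3, 1.2]
finger_gap: 0.0002
gripper_force: 0.0
```

Request:
arm_command(
  deltas=[-0.16,-0.02,0,0,0,0,-0.16,-0.02,0,0,0,0,-0.16,-0.02,0,0,0,0,-0.16,-0.02,0,0,0,0,-0.16,-0.02,0,0,0,0],
)

```text
time_s: 10.18
tool_pos: [0.4651, 0.0749, 0.3403]
eef_rot: [[-0.118, 0.993, -0.002], [0.993, 0.118, -0.004], [-0.003, -0.003, -1.0]]
force: [-0.1, 1.1, 0.5]
finger_gap: 0.0001
gripper_force: 0.0
```

Run:
```python
from h import *
t=grab("top","t6");sd=grab("side","s6");s=bot.get_state();print(s["tool_pos"],s["force"],s["finger_gap"],s["time_s"])
a=cv2.resize(t[165:275,185:295],(440,440),interpolation=cv2.INTER_CUBIC);b=cv2.resize(sd[80:180,210:300],(360,400),interpolation=cv2.INTER_CUBIC)
b=np.vstack([b,np.zeros((40,360,3),np.uint8)])
cv2.imwrite("pics/c6.png",np.hstack([a,b]))
```

```text
[0.46505772 0.07930906 0.34036835] [-0.12618417  0.46477342 -0.39048122] -0.00024008088540380894 10.2833
```

View pics/c6.png

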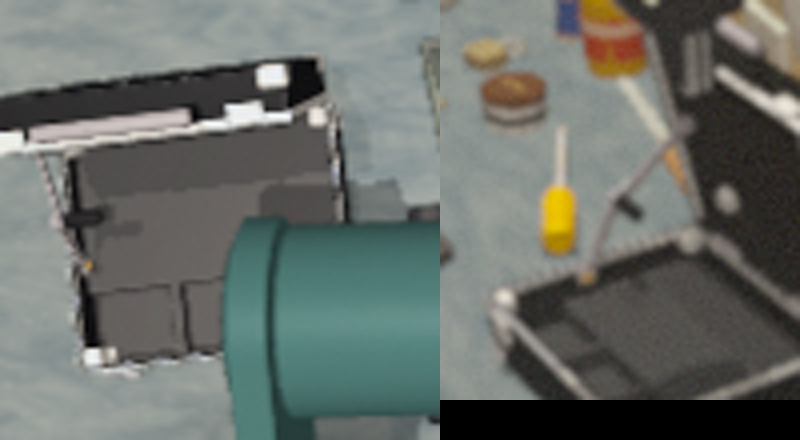

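The top crop shows the knob at top pixel (206.2,219.0) and the stay's base pivot at (207,231.5). The side crop shows the knob at side pixel (257.5,131.3).

Run:
```python
from h import *
ct=bot.get_calibration("top");cs=bot.get_calibration("side")
ex=np.array([.992,.126,0]);ey=np.array([-.126,.992,0]);O=np.array([.52,.309,0])
def rep(n,a,b):
    p,e=tri(ct,a,cs,b);d=p-O;print(n,p.round(4),"err",round(e,4),"case",(d@ex).round(4),(d@ey).round(4),p[2].round(4))
rep("knob",(206.2,219),(257.5,131.3));rep("base",(207,231.5),(246.6,149));rep("lidpiv",(195.5,203.8),(271.3,111.3))
```

```text
knob [0.5319 0.3892 0.1183] err 0.0011 case 0.0219 0.078 0.1183
base [0.4936 0.4061 0.0523] err 0.0023 case -0.014 0.0997 0.0523
lidpiv [0.5821 0.4031 0.1725] err 0.016 case 0.0734 0.0855 0.1725
```

Knob at case (0.022, 0.078, 0.118): this fits the given geometry, with an arm length of about 74 mm from the pivot. I'll push it with shut fingers along (+x, -z), with the tool tilted about 50° forward.

Run:
```python
from h import *
ex=np.array([.992,.126,0]);ey=np.array([-.126,.992,0]);K=np.array([.5319,.3895,.118])
a=np.radians(50);d=np.sin(a)*ex-np.cos(a)*np.array([0,0,1.])
R=np.c_[ey,np.cross(d,ey),d]
print(R.round(2).tolist())
P=K-.02*d
plan([((.45,.30,.36),R),(P-.06*d,R),(P,R)])
```

```text
[[-0.13, 0.64, 0.76], [0.99, 0.08, 0.1], [0.0, 0.77, -0.64]]
[0.1104, 0.0061, -0.0098] [-25.1, 0.0, -0.1] -> [0.458 0.19  0.35 ]
[0.1104, 0.0098, -0.0062] [-25.1, 0.0, -0.1] -> [0.45 0.3  0.36]
[0.0392, -0.063, 0.0732] [0.0, -0.0, -0.0] -> [0.461 0.341 0.265]
[0.0392, -0.063, 0.0732] [0.0, -0.0, -0.0] -> [0.471 0.382 0.169]
[-0.0, -0.0, 0.06] [0.0, -0.0, -0.0] -> [0.517 0.388 0.131]
```

Request:
arm_command(
  deltas=[0.11,0.006,-0.01,-25,0,0,0.11,0.006,-0.01,-25,0,0,0.11,0.006,-0.01,-25,0,0,0.11,0.006,-0.01,-25,0,0],
)

```text
time_s: 10.62
tool_pos: [0.4545, 0.1965, 0.3521]
eef_rot: [[-0.136, 0.896, 0.422], [0.991, 0.121, 0.062], [0.004, 0.427, -0.904]]
force: [-1.3, -1.0, -0.4]
finger_gap: 0.0
gripper_force: 0.0
```

Request:
arm_command(
  deltas=[0.11,0.01,-0.006,-25,0,0,0.11,0.01,-0.006,-25,0,0,0.11,0.01,-0.006,-25,0,0,0.11,0.01,-0.006,-25,0,0,0.11,0.01,-0.006,-25,0,0],
)

```text
time_s: 11.03
tool_pos: [0.4449, 0.3038, 0.3554]
eef_rot: [[-0.136, 0.641, 0.755], [0.991, 0.091, 0.101], [-0.004, 0.762, -0.648]]
force: [-1.0, -1.3, -1.0]
finger_gap: 0.0001
gripper_force: 0.0
```

Run:
```python
from h import *
s=bot.get_state();print(s["tool_pos"],s["qpos"],np.round(s["eef_rot"],2).tolist())
ex=np.array([.992,.126,0]);ey=np.array([-.126,.992,0]);K=np.array([.5319,.3895,.118])
a=np.radians(50);d=np.sin(a)*ex-np.cos(a)*np.array([0,0,1.])
R=np.c_[ey,np.cross(d,ey),d]
P=K-.02*d
plan([(P-.06*d,R),(P,R)])
```

```text
[0.44490058 0.30377117 0.3553689 ] [ 0.81243963 -0.44599838  1.76187698 -0.55272432  1.14844616  0.72422393] [[-0.14, 0.64, 0.76], [0.99, 0.09, 0.1], [-0.0, 0.76, -0.65]]
[0.0373, -0.0588, 0.0741] [-0.2, -0.1, 0.3] -> [0.458 0.343 0.262]
[0.0372, -0.0593, 0.0738] [-0.2, -0.1, 0.3] -> [0.471 0.382 0.169]
[0.0, -0.0, 0.06] [0.0, 0.0, -0.0] -> [0.517 0.388 0.131]
```

Request:
arm_command(
  deltas=[0.0375,-0.059,0.074,0,0,0,0.0375,-0.059,0.074,0,0,0,0.075,-0.118,0.148,0,0,0,0.075,-0.118,0.148,0,0,0,0.075,-0.118,0.148,0,0,0],
)

```text
time_s: 11.45
tool_pos: [0.4771, 0.3802, 0.1736]
eef_rot: [[-0.126, 0.64, 0.758], [0.992, 0.081, 0.096], [-0.0, 0.764, -0.645]]
force: [0.1, -0.6, 0.5]
finger_gap: 0.0001
gripper_force: 0.0
```

Request:
arm_command(
  deltas=[0,0,0,0,0,0,0,0,0.02,0,0,0,0,0,0.04,0,0,0,0,0,0.06,0,0,0,0,0,0.06,0,0,0],
)

```text
time_s: 11.87
tool_pos: [0.5244, 0.3842, 0.1365]
eef_rot: [[-0.123, 0.639, 0.759], [0.992, 0.081, 0.093], [-0.002, 0.765, -0.645]]
force: [-0.4, -1.3, -0.3]
finger_gap: -0.0002
gripper_force: 0.0
```

Run:
```python
from h import *
im=grab("wrist","w7");s=bot.get_state();print(s["tool_pos"],s["force"],s["time_s"])
c=bot.get_calibration("wrist");ex=np.array([.992,.126,0]);a=np.radians(50);d=np.sin(a)*ex-np.cos(a)*np.array([0,0,1.]);K=np.array([.5319,.3895,.118])
print("knob",proj(c,K),"tip",proj(c,np.array(s["tool_pos"])-.037*d))
R=np.array(s["eef_rot"]);print((R.T@(K-np.array(s["tool_pos"]))).round(4))
cv2.imwrite("pics/c7.png",im[100:400,150:500])
```

```text
[0.52385774 0.3844242  0.13769622] [-0.18035864  0.57163341 -0.18825083] 11.9167
knob [300.79473348 219.34953077] tip [316.62792115 271.32199242]
[ 0.0041 -0.0095  0.0193]
```

View pics/c7.png

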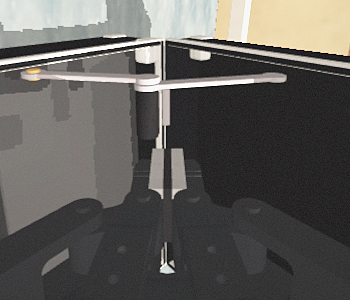

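The knob is the black cylinder at image (298,215), as predicted (301,219); the tips are at about (318,250). I'll shift -9.5 mm along tool y and advance.

Request:
arm_command(
  deltas=[0.004,-0.0095,0,0,0,0,0.004,-0.0095,0.012,0,0,0,0.004,-0.0095,0.024,0,0,0,0.004,-0.0095,0.036,0,0,0,0.004,-0.0095,0.042,0,0,0],
)

```text
time_s: 12.33
tool_pos: [0.5489, 0.3923, 0.1026]
eef_rot: [[-0.126, 0.638, 0.76], [0.992, 0.081, 0.096], [-0.001, 0.766, -0.643]]
force: [-0.2, -0.9, -0.9]
finger_gap: 0.0002
gripper_force: 0.0
```

Request:
arm_command(
  deltas=[0,0,0.004,0,0,0,0,0,0.008,0,0,0,0,0,0.012,0,0,0,0,0,0.016,0,0,0,0,0,0.016,0,0,0],
)

```text
time_s: 12.75
tool_pos: [0.56, 0.394, 0.0924]
eef_rot: [[-0.127, 0.638, 0.76], [0.992, 0.082, 0.097], [-0.0, 0.766, -0.643]]
force: [-0.2, 0.3, 0.2]
finger_gap: 0.0001
gripper_force: 0.0
```

Request:
arm_command(
  deltas=[0,0,0.003,0,0,0,0,0,0.006,0,0,0,0,0,0.009,0,0,0,0,0,0.009,0,0,0],
)

```text
time_s: 13.08
tool_pos: [0.5667, 0.3949, 0.0866]
eef_rot: [[-0.127, 0.638, 0.76], [0.992, 0.082, 0.097], [-0.0, 0.766, -0.643]]
force: [0.7, -0.6, 0.2]
finger_gap: 0.0
gripper_force: 0.0
```

Request:
arm_command(
  deltas=[0,0,0.003,0,0,0,0,0,0.006,0,0,0,0,0,0.009,0,0,0,0,0,0.009,0,0,0],
)

```text
time_s: 13.42
tool_pos: [0.5719, 0.396, 0.0829]
eef_rot: [[-0.126, 0.637, 0.76], [0.992, 0.081, 0.097], [0.0, 0.766, -0.643]]
force: [-25.2, -6.7, 15.0]
finger_gap: -0.0006
gripper_force: 14.7
```

Run:
```python
from h import *
im=grab("wrist","w8");s=bot.get_state();print(s["tool_pos"],s["force"],s["time_s"])
cv2.imwrite("pics/c8.png",np.hstack([im[100:400,150:500],grab("side","s8")[60:360,150:500]]))
```

```text
[0.57186914 0.39598442 0.08292307] [-22.78115737  -6.64664595  14.9782246 ] 13.4667
```

View pics/c8.png

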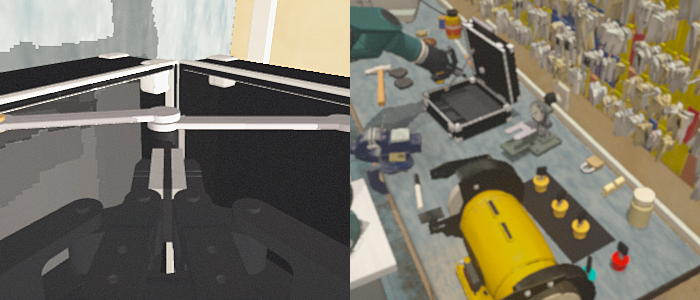

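The fingers now touch the knob (force about 28 N along the push). Pushing on in small steps until it snaps.

Request:
arm_command(
  deltas=[0,0,0.002,0,0,0,0,0,0.004,0,0,0,0,0,0.004,0,0,0],
)

```text
time_s: 13.77
tool_pos: [0.5727, 0.3962, 0.0823]
eef_rot: [[-0.125, 0.637, 0.761], [0.992, 0.08, 0.096], [0.0, 0.767, -0.642]]
force: [-52.8, -16.4, 34.0]
finger_gap: 0.0
gripper_force: 31.7
```

Request:
arm_command(
  deltas=[0,0,0.002,0,0,0,0,0,0.004,0,0,0,0,0,0.004,0,0,0],
)

```text
time_s: 14.02
tool_pos: [0.5735, 0.3963, 0.0818]
eef_rot: [[-0.124, 0.637, 0.761], [0.992, 0.079, 0.095], [0.0, 0.767, -0.642]]
force: [-82.3, -24.1, 52.7]
finger_gap: 0.0003
gripper_force: 49.4
```

Now it's rigid; the stay may be at its stop. Backing off to check.

Request:
arm_command(
  deltas=[0,0,-0.02,0,0,0,0,0,-0.05,0,0,0,0,0,-0.09,0,0,0,0,0,-0.12,0,0,0,0,0,-0.12,0,0,0],
)

```text
time_s: 14.43
tool_pos: [0.4871, 0.3874, 0.1596]
eef_rot: [[-0.13, 0.633, 0.763], [0.991, 0.078, 0.104], [0.006, 0.77, -0.637]]
force: [0.4, 1.2, 0.4]
finger_gap: -0.0007
gripper_force: 0.0
```

Request:
arm_command(
  deltas=[-0.1,0.05,-0.06,25,0,0,-0.1,0.05,-0.06,25,0,0,-0.1,0.05,-0.06,25,0,0,-0.1,0.05,-0.06,25,0,0,-0.1,0.05,-0.06,25,0,0],
)

```text
time_s: 14.85
tool_pos: [0.4924, 0.2813, 0.2406]
eef_rot: [[-0.122, 0.895, 0.429], [0.993, 0.108, 0.057], [0.004, 0.433, -0.901]]
force: [1.4, -0.4, 2.5]
finger_gap: 0.0001
gripper_force: 0.0
```

Request:
arm_command(
  deltas=[-0.14,0,-0.05,25,0,0,-0.14,0,-0.05,25,0,0,-0.14,0,-0.05,25,0,0,-0.14,0,-0.05,25,0,0,-0.14,0,-0.05,25,0,0],
)

```text
time_s: 15.27
tool_pos: [0.488, 0.1377, 0.2759]
eef_rot: [[-0.118, 0.993, 0.0], [0.993, 0.118, -0.003], [-0.003, -0.0, -1.0]]
force: [1.1, 0.6, 0.3]
finger_gap: 0.0004
gripper_force: 0.0
```

Run:
```python
from h import *
t=grab("top","t9");sd=grab("side","s9");s=bot.get_state();print(s["tool_pos"],np.round(s["eef_rot"],2).tolist(),s["force"],s["time_s"])
a=cv2.resize(t[165:275,185:295],(440,440),interpolation=cv2.INTER_CUBIC);b=cv2.resize(sd[80:180,210:300],(360,400),interpolation=cv2.INTER_CUBIC)
b=np.vstack([b,np.zeros((40,360,3),np.uint8)])
cv2.imwrite("pics/c9.png",np.hstack([a,b]))
```

```text
[0.48541105 0.14148985 0.27445104] [[-0.12, 0.99, -0.0], [0.99, 0.12, -0.0], [-0.0, -0.0, -1.0]] [-0.21863847  1.10195575 -0.99915474] 15.3667
```

View pics/c9.png

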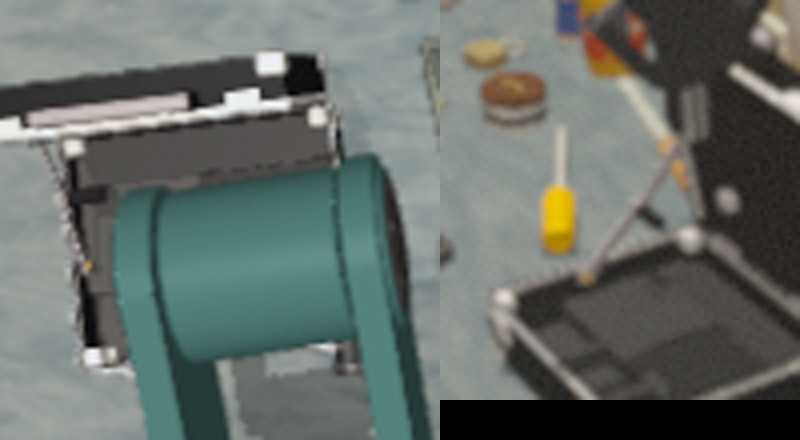

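The stay is now straight to slightly past its line (side: base (246,149.5), knuckle (260,132), lid end (270,115)), the lid has moved back further, and the push ended on a hard stop: locked. Now I'll measure the row, tester and tray, from images saved earlier with the arm away.

Run:
```python
from h import *
ct=bot.get_calibration("top");cs=bot.get_calibration("side")
p,e=tri(ct,(207,213),cs,(263,133.75));print("knob now",p,e)
d=np.array([.76,.097,-.643]);print("D est",(np.array([.5735,.3963,.0818])-p)@d+.007)
t=cv2.imread("pics/t9.png");sd=cv2.imread("pics/s9.png")
def hs(im): return [cv2.cvtColor(im,cv2.COLOR_BGR2HSV)[:,:,k].astype(int) for k in range(3)]
H,S,V=hs(t);m=((H>18)&(H<32)&(S>120)&(V>90)).astype(np.uint8);m[:, :340]=0;m[:,440:]=0;m[235:]=0;m[:195]=0
n,l,st,ce=cv2.connectedComponentsWithStats(m)
T=[ce[i] for i in range(1,n) if st[i,4]>30];print("top brass",np.round(T,1).tolist())
# fill mat contour: brass blobs + enclosed dark bow -> use convex hull centre
H,S,V=hs(sd);m2=((H>18)&(H<32)&(S>110)&(V>90)).astype(np.uint8);m2[:225]=0;m2[305:]=0;m2[:,:325]=0;m2[:,400:]=0
n,l2,st2,ce2=cv2.connectedComponentsWithStats(m2)
for i in range(1,n):
    if st2[i,4]>20: print("side",ce2[i].round(1),st2[i])
for i in range(1,len(st)):
    if st[i,4]>30:
        cc=cv2.findContours((l==i).astype(np.uint8),0,1)[0];h=cv2.convexHull(np.vstack(cc));(x,y),r=cv2.minEnclosingCircle(h);print("hull",round(x,1),round(y,1),round(r,2),st[i],onz(ct,x,y,.035).round(4))
# tester light fork, tray
H,S,V=hs(t);f=((S<45)&(V>165)).astype(np.uint8);f[:185]=0;f[225:]=0;f[:,:295]=0;f[:,325:]=0
ys,xs=np.nonzero(f);print("fork px",len(xs),xs.mean(),ys.mean(),onz(ct,xs.mean(),ys.mean(),.08))
for z,name,q in((.08,"fork",cv2.minAreaRect(cv2.convexHull(np.c_[xs,ys].astype(np.float32)))),):
    print(name,q);print([onz(ct,*b,z).round(4).tolist() for b in cv2.boxPoints(q)])
for y in range(190,222,3): print(y,"".join("#" if f[y,x] else "." for x in range(295,325)))
```

```text
knob now [0.55182893 0.39272375 0.10208479] 0.0005593936659609729
D est 0.036860030631759244
top brass [[360.0, 214.6], [411.7, 214.4], [389.2, 215.9]]
side [340.5 243.6] [333 235  16  18 201]
side [359.3 267.9] [351 259  18  19 237]
side [332.4 292.2] [325 270  23  35 438]
side [379.9 288.6] [372 279  18  21 260]
hull 360.2 214.5 6.35 [354 209  13  12 107] [ 0.5577 -0.1074  0.035 ]
hull 413.2 213.9 6.3 [407 208  12  13  87] [ 0.5621 -0.2859  0.035 ]
hull 389.6 215.8 6.32 [384 210  12  13 104] [ 0.5547 -0.2065  0.035 ]
fork px 327 309.96024464831805 204.75229357798165 [0.5846166  0.06096321 0.08      ]
fork ((307.6219482421875, 207.59759521484375), (28.024681091308594, 27.331640243530273), 72.34988403320312)
[[0.6048, 0.1259, 0.08], [0.6333, 0.0406, 0.08], [0.5457, 0.0114, 0.08], [0.5174, 0.0962, 0.08]]
190 ..............................
193 .............#.....####.......
196 ......##.....##########.......
199 ......##################......
202 .......##########.#######.....
205 .......#######.....######.....
208 ........######.....#######....
211 #####...#######.....######....
214 .........######......#####...#
217 ...........###................
220 ..............................
```

The knob moved 25.6 mm to its stop, so the stay is over centre. The same numbers give a tip offset D=36.9 mm, which confirms 37 mm. Next I'll move above the tester and row for a close wrist measurement.

Run:
```python
from h import *
ct=bot.get_calibration("top");cs=bot.get_calibration("side")
print("barrel",tri(ct,(428.6,288.5),cs,(297,269)),tri(ct,(450.4,290),cs,(321,297)))
plan([((.50,-.02,.30),Rdown(0)),((.50,-.15,.30),Rdown(0))])
```

```text
barrel (array([ 0.34066514, -0.29110923,  0.2087852 ]), np.float64(0.008473230277492463)) (array([ 0.34466816, -0.3612451 ,  0.19789706]), np.float64(0.027965884769503006))
[-0.1621, -0.0055, -0.0255] [-0.0, 0.0, 7.1] -> [ 0.5  -0.02  0.3 ]
[-0.13, 0.0, -0.0] [0.0, 0.0, -0.0] -> [ 0.5  -0.15  0.3 ]
```

Request:
arm_command(
  deltas=[-0.16,0.035,-0.025,0,0,7,-0.16,0.035,-0.025,0,0,7,-0.16,0.035,-0.025,0,0,7,-0.16,0.035,-0.025,0,0,7,-0.16,0.035,-0.025,0,0,7],
  hand=0.5,
)

```text
time_s: 15.78
tool_pos: [0.5406, -0.0166, 0.2997]
eef_rot: [[0.001, 1.0, 0.001], [1.0, -0.001, -0.004], [-0.004, 0.001, -1.0]]
force: [-0.6, 1.0, 0.4]
finger_gap: 0.0427
gripper_force: 0.0
```

Request:
arm_command(
  deltas=[0,0,0,0,0,0,0,0,0,0,0,0],
)

```text
time_s: 15.95
tool_pos: [0.5386, -0.0103, 0.2997]
eef_rot: [[-0.006, 1.0, -0.001], [1.0, 0.006, 0.001], [0.001, -0.001, -1.0]]
force: [-1.2, 0.4, -0.3]
finger_gap: 0.0428
gripper_force: 0.0
```

Run:
```python
from h import *
import pickle
s=bot.get_state();c=bot.get_calibration("wrist");im=grab("wrist","w10");print(s["tool_pos"],yawnow(),s["time_s"])
pickle.dump(c,open("w10.pkl","wb"))
cv2.imwrite("pics/v13.png",cv2.resize(im,(800,500)))
```

```text
[ 0.53860921 -0.01027605  0.29969489] 0.421064603750152 15.95
```

View pics/v13.png

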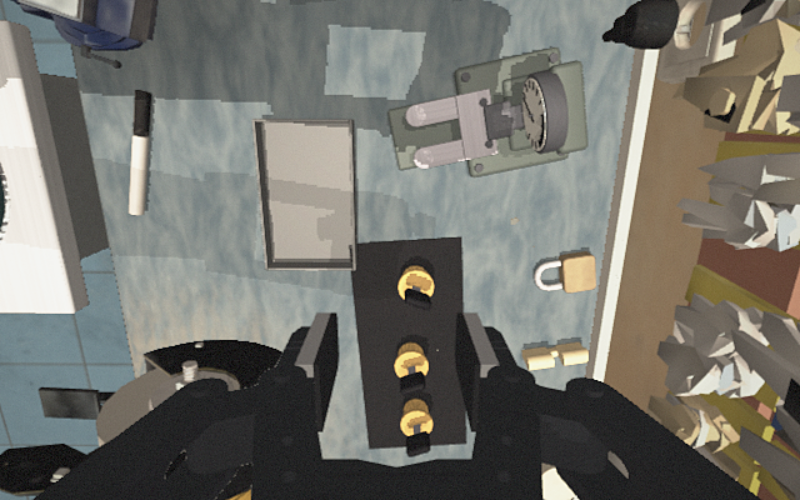

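The wrist view (×1.25) shows the fork with prong tips at (407,117) and (414,158), axis about +9.6°, and the tray at (255-355, 118-270). The three brass cylinders on the mat are at (417,285), (411,362) and (417,422), with black bows. All three fit the description, and the red and turquoise ones are out of frame and not brass. I'll come closer for bow yaw.

Run:
```python
from h import *
import pickle
c=pickle.load(open("w10.pkl","rb"));im=cv2.imread("pics/w10.png")
h=cv2.cvtColor(im,cv2.COLOR_BGR2HSV).astype(int)
x0,x1,y0,y1=310,405,65,145
sub=im[y0:y1,x0:x1].astype(int);B,G,R=sub[...,0],sub[...,1],sub[...,2]
m=((R>G+6)&(R>110)).astype(np.uint8)
n,l,st,ce=cv2.connectedComponentsWithStats(m);i=1+np.argmax(st[1:,4]);ys,xs=np.nonzero(l==i);print(st[i])
P=np.array([onz(c,x+x0,y+y0,.08)[:2] for x,y in zip(xs,ys)])
for yaw in(9,9.6,10.2):
    a=np.radians(yaw);e=np.array([np.cos(a),np.sin(a)]);f=np.array([-np.sin(a),np.cos(a)])
    u=P@e;v=P@f
    lo=np.percentile(u,.5);fr=u<lo+.03
    vm=(np.percentile(v[fr],1)+np.percentile(v[fr],99))/2;w=np.percentile(v[fr],99)-np.percentile(v[fr],1)
    # per side tips
    t1=u[(v>vm)].min();t2=u[(v<vm)].min()
    g=[(u[v>vm+.012].min()),(u[v<vm-.012].min())]
    seat=e*((t1+t2)/2+.034)+f*vm
    gap=v[fr];ins=(gap[gap>vm].min(),gap[gap<vm].max())
    print(yaw,"tips",t1.round(4),t2.round(4),"vm",vm.round(4),"w",w.round(4),"slotmid",np.mean(ins).round(4),"slotw",(ins[0]-ins[1]).round(4),"seat",seat.round(4))
# tray
pts=[(255/1.25,119/1.25),(354/1.25,120/1.25),(354/1.25,269/1.25),(268/1.25,268/1.25)]
print("tray",[onz(c,*p,.026)[:2].round(4).tolist() for p in pts])
plan([((.54,-.22,.20),Rdown(0))],maxd=.3)
```

```text
[  15    6   73   64 2492]
9 tips 0.5508 0.5524 vm -0.0367 w 0.0545 slotmid -0.0366 slotw 0.0179 seat [0.5842 0.0554]
9.6 tips 0.5506 0.5518 vm -0.0427 w 0.0545 slotmid -0.0426 slotw 0.0181 seat [0.5841 0.0555]
10.2 tips 0.5503 0.5511 vm -0.0487 w 0.0543 slotmid -0.0486 slotw 0.0182 seat [0.5841 0.0556]
tray [[0.398, 0.065], [0.4965, 0.0648], [0.4932, -0.0921], [0.3984, -0.0917]]
[-0.2103, 0.0, 0.0998] [-0.0, -0.0, 0.4] -> [ 0.54 -0.22  0.2 ]
```

Request:
arm_command(
  deltas=[-0.21,0,0,0,0,0,-0.21,0,0.02,0,0,0,-0.21,0,0.06,0,0,0,-0.21,0,0.1,0,0,0,-0.21,0,0.1,0,0,0],
  hand=0,
)

```text
time_s: 16.42
tool_pos: [0.5407, -0.1948, 0.2243]
eef_rot: [[-0.008, 1.0, 0.003], [1.0, 0.008, -0.001], [-0.001, 0.003, -1.0]]
force: [0.8, -0.2, -0.5]
finger_gap: 0.0851
gripper_force: 0.0
```

Request:
arm_command(
  deltas=[0,0,0,0,0,0,0,0,0,0,0,0,0,0,0,0,0,0],
)

```text
time_s: 16.67
tool_pos: [0.5404, -0.1934, 0.2244]
eef_rot: [[-0.007, 1.0, 0.001], [1.0, 0.007, 0.001], [0.001, 0.001, -1.0]]
force: [0.5, -0.1, -0.2]
finger_gap: 0.0855
gripper_force: 0.0
```

Run:
```python
from h import *
import pickle
s=bot.get_state();c=bot.get_calibration("wrist");im=grab("wrist","w11");print(s["tool_pos"],yawnow(),s["time_s"])
pickle.dump(c,open("w11.pkl","wb"))
h=cv2.cvtColor(im,cv2.COLOR_BGR2HSV).astype(int);H,S,V=h[...,0],h[...,1],h[...,2]
m=((H>15)&(H<32)&(S>110)&(V>90)).astype(np.uint8);m[:,:240]=0;m[:,420:]=0
n,l,st,ce=cv2.connectedComponentsWithStats(m)
for i in range(1,n):
    if st[i,4]>60:
        print(ce[i].round(1),st[i],onz(c,*ce[i],.035).round(4))
for p in((.5577,-.1074),(.5547,-.2065),(.5621,-.2859)): print(proj(c,(*p,.035)).round(1),proj(c,(*p,.081)).round(1))
g=np.clip(im[0:320,240:420].astype(float)*1.6+25,0,255).astype(np.uint8)
cv2.imwrite("pics/v14.png",cv2.resize(g,None,fx=1.87,fy=1.87,interpolation=cv2.INTER_CUBIC))
```

```text
[ 0.54040515 -0.19339124  0.22437011] 0.4514609286065645 16.6667
[336.1  86.7] [317  66  41  42 963] [ 0.5598 -0.1094  0.035 ]
[332.9 177. ] [314 164  37  32 390] [ 0.5586 -0.202   0.035 ]
[337.6 242.5] [320 228  35  34 456] [ 0.5657 -0.2787  0.035 ]
[334.   84.5] [336.5  82.6]
[329.2 181. ] [330.9 192.2]
[334.3 248.2] [336.5 267.1]
```

```bash
cat >> h.py <<'E'
def cyl(im,c,p,zf=.035,R=.02):
    """refine cylinder near p: flange circle centre (z=zf) and bow yaw from dark hole in brass, camera nearly overhead"""
    u,v=proj(c,(*p,zf)).round().astype(int);h=cv2.cvtColor(im,cv2.COLOR_BGR2HSV).astype(int)
    H,S,V=h[...,0],h[...,1],h[...,2];m=((H>13)&(H<34)&(S>100)&(V>80)).astype(np.uint8)
    w=np.zeros_like(m);cv2.circle(w,(int(u),int(v)),34,1,-1);m&=w
    pts=cv2.findNonZero(m);hull=cv2.convexHull(pts);(x,y),r=cv2.minEnclosingCircle(hull)
    ctr=onz(c,x,y,zf);dep=(np.array(c["view"])@np.r_[ctr,1])[2]
    f=np.zeros_like(m);cv2.fillConvexPoly(f,hull,1);hole=f&(1-m)&(V<70)
    hole=cv2.morphologyEx(hole.astype(np.uint8),cv2.MORPH_OPEN,np.ones((2,2),np.uint8))
    n,l,st,ce=cv2.connectedComponentsWithStats(hole);i=1+np.argmax(st[1:,4])
    ys,xs=np.nonzero(l==i);P=np.array([onz(c,a,b,.078+zf-.032)[:2] for a,b in zip(xs,ys)])
    mu=P.mean(0);ev,E=np.linalg.eigh(np.cov((P-mu).T));d=E[:,1];yaw=np.degrees(np.arctan2(d[1],d[0]));yaw=(yaw+90)%180-90
    print("flange",ctr.round(4),"r_mm",round(r/c["fx"]*dep*1000,1),"bow",mu.round(4),"yaw",round(yaw,1),"L/W mm",(np.sqrt(12*ev[::-1])*1000).round(1),"n",len(xs))
    return m,l==i,(x,y)
E
python3 - <<'E'
from h import *
import pickle
c=pickle.load(open("w11.pkl","rb"));im=cv2.imread("pics/w11.png")
for p in((.5577,-.1074),(.5547,-.2065),(.5621,-.2859)): m,hh,_=cyl(im,c,p)
u,v=proj(c,(.5577,-.1074,.035)).astype(int)
V=cv2.cvtColor(im,cv2.COLOR_BGR2HSV)[...,2];m,hh,_=cyl(im,c,(.5577,-.1074))
for y in range(v-26,v+30,2): print("".join("b" if m[y,x] else ("#" if hh[y,x] else ("." if V[y,x]<50 else "o")) for x in range(u-28,u+30)))
E
```

```text
flange [ 0.5608 -0.1089  0.035 ] r_mm 21.1 bow [ 0.5611 -0.1105] yaw -17.5 L/W mm [25.   9.4] n 334
flange [ 0.5573 -0.2075  0.035 ] r_mm 20.2 bow [ 0.5579 -0.2054] yaw 17.6 L/W mm [24.1 12.9] n 337
flange [ 0.5647 -0.2836  0.035 ] r_mm 21.4 bow [ 0.5655 -0.2757] yaw 14.7 L/W mm [22.1  5.7] n 107
flange [ 0.5608 -0.1089  0.035 ] r_mm 21.1 bow [ 0.5611 -0.1105] yaw -17.5 L/W mm [25.   9.4] n 334
ooooooooooooooooooooooooo...oo.o....ooo.o..o.o...o......o.
oooooooooooooooooooooooo...........oo.ooo..ooo..ooo....o.o
ooooooooooooooooooooooo..oo...o....ooo.....o...o.....o.o.o
ooooooooooooooooooooooo....o........o....o............o..o
ooooooooooooooooooooo.....obbbbbbbbbbbo.....o.o.o.......o.
...oooooooooooooooooo.bbbbbbbbbbbbbbbbbbbo........o.o.....
oo.o....oooooooooo.obbbbbbbbbbbbbbbbbbbbbbbbb...o.......o.
o....oo.....ooooobbbbbbbbbbbbbbbbbbbbbbbbbbbbbo...o..o....
.o...o...oo....obbbbbbbbbbbbbbbbbbbbbbbbbbbbbbbb.......o..
........ooo.o.bbbbbbbbbbbbbbbbbbbbbbbbbbbbbbbbbbb...o.o.o.
..o....oo....bbbbbbbb..######..bbbbbbbbbbbbbbbbbbb..oo...o
..o.........bbbbbbbb.##############.obbbbbbbbbbbbbo..
[... 249 characters left out ...]
.....bbbbbbbbbbbbbbbb####################bbb...o...
........o...bbbbbbbbbbbbbbbbbbbbbb##############bbb...o..o
.........o...bbbbbbbbbbbbbbbbbbbbbbbbbbb####bbbbbb...oo.o.
.....o.......bbbbbbbbbbbbbbbbbbbbbbbbbbbbbbbbbbbb...o.o..o
....o...o.....obbbbbbbbbbbbbbbbbbbbbbbbbbbbbbbbb..oo.o..o.
o...o..o.o......bbbbbbbbbbbbbbbbbbbbbbbbbbbbbbb......o....
o..o....o..o.....obbbbbbbbbbbbbbbbbbbbbbbbbbo..o.o.o.oo.o.
..o........o.oo.....obbbbbbbbbbbbbbbbbbbbb.....o.o..o.o...
......o..oo....o.o.....obbbbbbbbbbbbbbo.o.......o.o.o...oo
o.oo..ooo....oooo...oo..............o..o...ooo.o.oo..oo...
oo..oooo...o......o....o..oooo..o...ooo.o.................
oo...o...oooo...o.o...o..oo.....o..oo.o..o.o..o.oo..oo....
```

C1: flange centre (0.5608,-0.1089), radius 21 mm ✓. The bow is centred over it at yaw -17.5°, 25 × 9.4 mm visible ✓. Going to grasp with tool-y yaw 72.5°.

Run:
```python
from h import *
plan([((.561,-.1095,.13),Rdown(72.5)),((.561,-.1095,.013),Rdown(72.5))])
```

```text
[0.0279, 0.0068, 0.0318] [0.0, 0.0, -24.0] -> [ 0.548 -0.165  0.194]
[0.0227, 0.0176, 0.0319] [0.0, 0.0, -24.0] -> [ 0.554 -0.137  0.162]
[0.0135, 0.0254, 0.0318] [0.0, 0.0, -24.0] -> [ 0.561 -0.109  0.13 ]
[-0.0, -0.0, 0.117] [-0.0, 0.0, -0.0] -> [ 0.561 -0.11   0.013]
```

Request:
arm_command(
  deltas=[0.028,0.007,0.03,0,0,-24,0.028,0.007,0.03,0,0,-24,0.028,0.007,0.03,0,0,-24,0.028,0.007,0.03,0,0,-24],
  hand=0.5,
)

```text
time_s: 17.05
tool_pos: [0.5478, -0.1647, 0.1955]
eef_rot: [[-0.419, 0.908, 0.003], [0.908, 0.419, -0.001], [-0.002, 0.002, -1.0]]
force: [-0.1, -0.2, -0.1]
finger_gap: 0.0429
gripper_force: 0.0
```

Request:
arm_command(
  deltas=[0.0227,0.0176,0.03,0,0,-24,0.0227,0.0176,0.03,0,0,-24,0.0227,0.0176,0.03,0,0,-24,0.0227,0.0176,0.03,0,0,-24],
)

```text
time_s: 17.38
tool_pos: [0.5546, -0.1368, 0.1656]
eef_rot: [[-0.752, 0.659, 0.003], [0.659, 0.752, -0.001], [-0.003, 0.001, -1.0]]
force: [-0.2, 0.1, 0.9]
finger_gap: 0.0427
gripper_force: 0.0
```

Request:
arm_command(
  deltas=[0.0135,0.0254,0.03,0,0,-24,0.0135,0.0254,0.03,0,0,-24,0.0135,0.0254,0.03,0,0,-24,0.0135,0.0254,0.03,0,0,-24,0.0135,0.0254,0.03,0,0,-24],
)

```text
time_s: 17.8
tool_pos: [0.5617, -0.1094, 0.1361]
eef_rot: [[-0.954, 0.3, 0.004], [0.3, 0.954, -0.001], [-0.004, 0.0, -1.0]]
force: [-0.4, 0.7, -0.2]
finger_gap: 0.0429
gripper_force: 0.0
```

Run:
```python
from h import *
s=bot.get_state();print(s["tool_pos"],yawnow(),s["finger_gap"],s["qpos"].round(2))
plan([((.561,-.1095,.013),Rdown(72.5))])
t=grab("top","t12");ct=bot.get_calibration("top");sd=grab("side","s12")
H,S,V=cv2.split(cv2.cvtColor(sd,cv2.COLOR_BGR2HSV));m2=((H>18)&(H<32)&(S>110)&(V>90)).astype(np.uint8);m2[:225]=0;m2[305:]=0;m2[:,:325]=0;m2[:,400:]=0
n,l2,st2,ce2=cv2.connectedComponentsWithStats(m2)
for i in range(1,n):
    if st2[i,4]>20: print("side",ce2[i].round(1),st2[i])
```

```text
[ 0.56166017 -0.10941031  0.13611288] 72.52030697552024 0.042920770483504414 [-0.29  0.15  1.42  0.    1.56 -1.56]
[0.0011, -0.0003, 0.1231] [0.0, 0.2, 0.0] -> [ 0.561 -0.11   0.013]
side [340.5 243.7] [333 235  16  18 194]
side [359.3 268. ] [351 260  18  18 232]
side [332.3 292.2] [325 270  23  35 435]
side [379.9 288.7] [372 279  18  21 262]
```

Request:
arm_command(
  deltas=[0.001,0,0.03,0,0,0,0.001,0,0.06,0,0,0,0.001,0,0.09,0,0,0,0.001,0,0.11,0,0,0,0.001,0,0.123,0,0,0],
)

```text
time_s: 18.32
tool_pos: [0.5581, -0.1101, 0.0085]
eef_rot: [[-0.952, 0.305, -0.003], [0.305, 0.952, 0.001], [0.003, -0.0, -1.0]]
force: [-0.0, 0.2, -0.3]
finger_gap: 0.0427
gripper_force: 0.0
```

Request:
arm_command(
  deltas=[0,0,0,0,0,0,0,0,0,0,0,0,0,0,0,0,0,0,0,0,0,0,0,0,0,0,0,0,0,0],
  hand=1,
)

```text
time_s: 18.73
tool_pos: [0.5604, -0.1114, 0.0122]
eef_rot: [[-0.953, 0.304, 0.002], [0.304, 0.953, -0.001], [-0.002, -0.0, -1.0]]
force: [0.4, 0.3, -1.9]
finger_gap: 0.0094
gripper_force: 61.7
```

Request:
arm_command(
  deltas=[0,0,-0.01,0,0,0,0,0,-0.03,0,0,0,0,0,-0.06,0,0,0,0,0,-0.06,0,0,0],
)

```text
time_s: 19.07
tool_pos: [0.5639, -0.1125, 0.0787]
eef_rot: [[-0.952, 0.304, 0.013], [0.304, 0.953, -0.004], [-0.013, 0.0, -1.0]]
force: [1.8, -0.5, 0.6]
finger_gap: 0.0093
gripper_force: 61.8
```

Run:
```python
from h import *
s=bot.get_state();print(s["tool_pos"],s["force"],s["finger_gap"],s["gripper_force"])
c=bot.get_calibration("wrist");im=grab("wrist","w13")
h=cv2.cvtColor(im,cv2.COLOR_BGR2HSV).astype(int);H,S,V=h[...,0],h[...,1],h[...,2]
m=((H>13)&(H<34)&(S>100)&(V>80)).astype(np.uint8);n,l,st,ce=cv2.connectedComponentsWithStats(m)
for i in range(1,n):
    if st[i,4]>80: print(ce[i].round(1),st[i])
p=np.array(s["tool_pos"]);print(proj(c,(p[0],p[1],p[2]+.056-.066+.032)))
# go to pre-fork: 75 mm before seat, high, yaw 100.2
a=np.radians(10.2);e=np.array([np.cos(a),np.sin(a)]);seat=np.array([.5841,.0556]);pre=seat-.085*e
print(pre)
plan([((.50,-.04,.12),Rdown(85)),((*pre,.12),Rdown(100.2)),((*pre,.0495),Rdown(100.2))])
```

```text
[ 0.56386869 -0.112482    0.07871091] [ 1.83983042 -0.47802975  0.55579674] 0.009287657849349816 61.81948184967041
[320.3 234.4] [ 277  207   81   54 2340]
[196.  232.8] [ 154  208   64   59 1288]
[102.6 270.5] [  57  246   73   61 1675]
[318.25590674 256.07391223]
[0.50044337 0.0405478 ]
[0.0814, 0.0497, -0.0446] [-0.1, 0.6, -12.7] -> [ 0.5  -0.04  0.12]
[0.0066, 0.0803, 0.0] [-0.0, -0.0, -15.2] -> [0.5   0.041 0.12 ]
[-0.0, -0.0, 0.0705] [0.0, 0.0, 0.0] -> [0.5   0.041 0.05 ]
```

C1 is gripped (gap 9.3 mm, brass blob in hand). Carrying it to the front of the fork.

Request:
arm_command(
  deltas=[0.0814,0.05,-0.042,0,0,-12.7,0.0814,0.05,-0.042,0,0,-12.7,0.0814,0.05,-0.042,0,0,-12.7,0.0814,0.05,-0.042,0,0,-12.7,0.0814,0.05,-0.042,0,0,-12.7],
)

```text
time_s: 19.53
tool_pos: [0.4969, -0.0382, 0.1131]
eef_rot: [[-0.996, 0.086, 0.001], [0.086, 0.996, -0.001], [-0.001, -0.001, -1.0]]
force: [0.5, -0.7, -1.7]
finger_gap: 0.0094
gripper_force: 61.8
```

Request:
arm_command(
  deltas=[0.0066,0.08,0,0,0,-15,0.0066,0.08,0,0,0,-15,0.0066,0.08,0,0,0,-15,0.0066,0.08,0,0,0,-15,0.0066,0.08,0,0,0,-15],
)

```text
time_s: 19.95
tool_pos: [0.4975, 0.0408, 0.1117]
eef_rot: [[-0.985, -0.172, -0.002], [-0.172, 0.985, -0.001], [0.002, -0.001, -1.0]]
force: [0.4, 0.5, -1.3]
finger_gap: 0.0094
gripper_force: 61.8
```

Request:
arm_command(
  deltas=[0,0,0.03,0,0,0,0,0,0.06,0,0,0,0,0,0.06,0,0,0,0,0,0.06,0,0,0],
)

```text
time_s: 20.28
tool_pos: [0.4957, 0.0402, 0.0507]
eef_rot: [[-0.985, -0.171, -0.006], [-0.171, 0.985, -0.0], [0.006, 0.001, -1.0]]
force: [0.9, 1.1, -1.0]
finger_gap: 0.0094
gripper_force: 61.5
```

```bash
cat > q.py <<'E'
from h import *
def st():
    s=bot.get_state();print(s["tool_pos"].round(4),"yaw",yawnow().round(1),"F",np.round(s["force"],1),"gap",round(s["finger_gap"],4),"gf",round(s["gripper_force"],1),"t",s["time_s"])
SEAT=np.array([.5841,.0556]);a=np.radians(10.2);EX=np.array([np.cos(a),np.sin(a)])
E
python3 - <<'E'
from q import *
st();plan([((*(SEAT-.085*EX),.0487),Rdown(100.2)),((*SEAT,.0487),Rdown(100.2))])
E
```

```text
[0.4957 0.0402 0.0507] yaw 99.8 F [ 0.9  1.1 -1. ] gap 0.0094 gf 61.5 t 20.2833
[-0.0047, -0.0004, 0.002] [0.0, -0.3, -0.4] -> [0.5   0.041 0.049]
[-0.085, -0.0, 0.0] [-0.0, 0.0, -0.0] -> [0.584 0.056 0.049]
```

Request:
arm_command(
  deltas=[-0.004,0,0.0015,0,0,0,-0.004,0,0.0015,0,0,0,-0.004,0,0.0015,0,0,0,-0.004,0,0.0015,0,0,0],
)

```text
time_s: 20.62
tool_pos: [0.5028, 0.042, 0.053]
eef_rot: [[-0.985, -0.173, 0.003], [-0.173, 0.985, -0.0], [-0.003, -0.001, -1.0]]
force: [1.3, -0.9, -1.8]
finger_gap: 0.0087
gripper_force: 61.6
```

Run:
```python
from q import *
st();plan([((*SEAT,.0487),Rdown(100.2))])
im=grab("wrist","w14");c=bot.get_calibration("wrist")
h=cv2.cvtColor(im,cv2.COLOR_BGR2HSV).astype(int);H,S,V=h[...,0],h[...,1],h[...,2]
m=((H>13)&(H<34)&(S>100)&(V>80)).astype(np.uint8);m[:150]=0;n,l,s_,ce=cv2.connectedComponentsWithStats(m)
for i in range(1,n):
    if s_[i,4]>80: print(ce[i].round(1),s_[i])
p=bot.get_state()["tool_pos"]
print("flange exp",proj(c,(p[0],p[1],p[2]-.0092+.032)),"seat exp px",proj(c,(*SEAT,.08)),"tips",proj(c,(*(SEAT-.034*EX),.08)))
```

```text
[0.5028 0.042  0.053 ] yaw 100.0 F [ 1.3 -0.9 -1.8] gap 0.0087 gf 61.6 t 20.6167
[-0.0824, -0.0007, 0.0045] [-0.0, 0.2, -0.2] -> [0.584 0.056 0.049]
[317.5 234. ] [ 277  207   82   54 2660]
flange exp [319.13735664 257.06708168] seat exp px [317.15826174 399.95933838] tips [316.96570698 347.65172924]
```

Request:
arm_command(
  deltas=[0,0,0.0045,0,0,0,0,0,0.0045,0,0,0,0,0,0.0045,0,0,0,0,0,0.0045,0,0,0,0,0,0.0045,0,0,0],
)

```text
time_s: 21.08
tool_pos: [0.5015, 0.0422, 0.0468]
eef_rot: [[-0.985, -0.174, -0.0], [-0.174, 0.985, -0.0], [0.0, -0.0, -1.0]]
force: [1.3, 0.6, -2.0]
finger_gap: 0.0094
gripper_force: 61.6
```

Request:
arm_command(
  deltas=[-0.008,0,0,0,0,0,-0.016,0,0,0,0,0,-0.024,0,0,0,0,0,-0.03,0,0,0,0,0,-0.03,0,0,0,0,0],
)

```text
time_s: 21.5
tool_pos: [0.5328, 0.0476, 0.0469]
eef_rot: [[-0.985, -0.174, 0.001], [-0.174, 0.985, -0.0], [-0.001, -0.0, -1.0]]
force: [0.2, -0.0, -1.8]
finger_gap: 0.0092
gripper_force: 61.6
```

Request:
arm_command(
  deltas=[0,0,-0.0017,0,0,0,-0.008,0,-0.0017,0,0,0,-0.016,0,-0.0017,0,0,0,-0.024,0,-0.0017,0,0,0,-0.026,0,-0.0017,0,0,0],
)

```text
time_s: 21.92
tool_pos: [0.5583, 0.0521, 0.0488]
eef_rot: [[-0.985, -0.174, 0.001], [-0.174, 0.985, -0.0], [-0.001, -0.0, -1.0]]
force: [-0.4, -0.3, -0.8]
finger_gap: 0.0091
gripper_force: 62.0
```

Request:
arm_command(
  deltas=[-0.008,0,0,0,0,0,-0.016,0,0,0,0,0,-0.022,0,0,0,0,0,-0.025,0,0,0,0,0,-0.025,0,0,0,0,0],
)

```text
time_s: 22.33
tool_pos: [0.5825, 0.0564, 0.0488]
eef_rot: [[-0.985, -0.173, 0.001], [-0.173, 0.985, 0.0], [-0.001, -0.0, -1.0]]
force: [0.9, -0.2, -0.4]
finger_gap: 0.0094
gripper_force: 62.9
```

Request:
arm_command(
  deltas=[0,0,0,0,0,0,0,0,0,0,0,0],
)

```text
time_s: 22.5
tool_pos: [0.5821, 0.0563, 0.0488]
eef_rot: [[-0.985, -0.173, 0.002], [-0.173, 0.985, 0.0], [-0.002, -0.0, -1.0]]
force: [0.8, 0.6, -0.9]
finger_gap: 0.0094
gripper_force: 62.7
```

Request:
arm_command(
  deltas=[0,0,-0.003,0,0,0,0,0,-0.006,0,0,0,0,0,-0.008,0,0,0,0,0,-0.008,0,0,0],
)

```text
time_s: 22.83
tool_pos: [0.5804, 0.0562, 0.0556]
eef_rot: [[-0.985, -0.173, -0.002], [-0.173, 0.985, -0.0], [0.002, 0.0, -1.0]]
force: [0.6, 0.2, -6.7]
finger_gap: 0.0092
gripper_force: 60.9
```

Request:
arm_command(
  deltas=[0,0,-0.002,0,0,0,0,0,-0.004,0,0,0,0,0,-0.004,0,0,0],
)

```text
time_s: 23.08
tool_pos: [0.5804, 0.0562, 0.0596]
eef_rot: [[-0.985, -0.173, -0.002], [-0.173, 0.985, -0.0], [0.002, 0.0, -1.0]]
force: [-0.1, 0.1, -10.8]
finger_gap: 0.0094
gripper_force: 60.5
```

It's holding past 5 N. Continuing to the middle of the band (travel about 15 mm).

Request:
arm_command(
  deltas=[0,0,-0.002,0,0,0,0,0,-0.004,0,0,0,0,0,-0.006,0,0,0,0,0,-0.0075,0,0,0,0,0,-0.0075,0,0,0],
)

```text
time_s: 23.5
tool_pos: [0.5804, 0.0563, 0.067]
eef_rot: [[-0.985, -0.173, -0.002], [-0.173, 0.985, -0.0], [0.002, 0.0, -1.0]]
force: [0.7, 0.5, -15.9]
finger_gap: 0.0092
gripper_force: 59.6
```

Request:
arm_command(
  deltas=[0,0,0,0,0,0,0,0,0,0,0,0],
)

```text
time_s: 23.67
tool_pos: [0.5804, 0.0562, 0.067]
eef_rot: [[-0.985, -0.174, -0.002], [-0.174, 0.985, -0.0], [0.002, 0.0, -1.0]]
force: [0.1, 0.7, -15.7]
finger_gap: 0.0094
gripper_force: 59.6
```

13.6 N net, needle in the band. Holding for about 2.3 s.

Request:
arm_command(
  deltas=[0,0,0,0,0,0,0,0,0,0,0,0,0,0,0,0,0,0,0,0,0,0,0,0,0,0,0,0,0,0],
)

```text
time_s: 24.08
tool_pos: [0.5804, 0.0562, 0.0676]
eef_rot: [[-0.985, -0.173, -0.002], [-0.173, 0.985, -0.0], [0.002, 0.0, -1.0]]
force: [-2.2, -0.3, -16.8]
finger_gap: 0.0092
gripper_force: 59.6
```

Request:
arm_command(
  deltas=[0,0,0,0,0,0,0,0,0,0,0,0,0,0,0,0,0,0,0,0,0,0,0,0,0,0,0,0,0,0],
)

```text
time_s: 24.5
tool_pos: [0.5805, 0.0563, 0.0677]
eef_rot: [[-0.985, -0.173, -0.002], [-0.173, 0.985, -0.0], [0.002, 0.0, -1.0]]
force: [-4.5, 1.3, -15.9]
finger_gap: 0.0093
gripper_force: 59.6
```

Request:
arm_command(
  deltas=[0,0,0,0,0,0,0,0,0,0,0,0,0,0,0,0,0,0,0,0,0,0,0,0,0,0,0,0,0,0],
)

```text
time_s: 24.92
tool_pos: [0.5805, 0.0562, 0.0677]
eef_rot: [[-0.985, -0.174, -0.002], [-0.174, 0.985, -0.0], [0.002, 0.0, -1.0]]
force: [-5.6, -0.1, -16.9]
finger_gap: 0.0092
gripper_force: 59.6
```

Request:
arm_command(
  deltas=[0,0,0,0,0,0,0,0,0,0,0,0,0,0,0,0,0,0,0,0,0,0,0,0,0,0,0,0,0,0],
)

```text
time_s: 25.33
tool_pos: [0.5805, 0.0562, 0.0677]
eef_rot: [[-0.985, -0.173, -0.002], [-0.173, 0.985, -0.0], [0.002, 0.0, -1.0]]
force: [-4.8, -0.6, -16.9]
finger_gap: 0.0092
gripper_force: 59.6
```

Request:
arm_command(
  deltas=[0,0,0,0,0,0,0,0,0,0,0,0,0,0,0,0,0,0,0,0,0,0,0,0,0,0,0,0,0,0],
)

```text
time_s: 25.75
tool_pos: [0.5806, 0.0562, 0.0677]
eef_rot: [[-0.985, -0.173, -0.002], [-0.173, 0.985, -0.0], [0.002, 0.0, -1.0]]
force: [-6.1, 0.6, -16.8]
finger_gap: 0.0094
gripper_force: 59.6
```

Run:
```python
from q import *
st()
t=grab("top","t15");sd=grab("side","s15")
# dial needle check: save only
```

```text
[0.5806 0.0562 0.0677] yaw 100.0 F [ -6.1   0.6 -16.8] gap 0.0094 gf 59.6 t 25.75
```

Held for over 2 s, so C1 passes. Lowering and sliding out.

Request:
arm_command(
  deltas=[0,0,0.005,0,0,0,0,0,0.01,0,0,0,0,0,0.015,0,0,0,0,0,0.0195,0,0,0,0,0,0.0195,0,0,0],
)

```text
time_s: 26.27
tool_pos: [0.585, 0.0562, 0.0518]
eef_rot: [[-0.985, -0.173, 0.009], [-0.173, 0.985, 0.0], [-0.009, -0.002, -1.0]]
force: [0.3, -0.6, -2.4]
finger_gap: 0.0092
gripper_force: 61.7
```

Request:
arm_command(
  deltas=[0,0,0,0,0,0,0.01,0,0,0,0,0,0.025,0,0,0,0,0,0.04,0,0,0,0,0,0.055,0,0,0,0,0],
)

```text
time_s: 26.68
tool_pos: [0.5299, 0.0465, 0.0519]
eef_rot: [[-0.985, -0.173, 0.008], [-0.173, 0.985, -0.0], [-0.008, -0.002, -1.0]]
force: [1.1, -0.2, -2.3]
finger_gap: 0.0094
gripper_force: 61.7
```

Request:
arm_command(
  deltas=[0.015,0,0,0,0,0,0.03,0,0,0,0,0,0.03,0,-0.03,0,0,0,0.03,0,-0.07,0,0,0,0.03,0,-0.11,0,0,0],
)

```text
time_s: 27.1
tool_pos: [0.4982, 0.0414, 0.1616]
eef_rot: [[-0.985, -0.173, 0.004], [-0.173, 0.985, -0.0], [-0.004, -0.001, -1.0]]
force: [1.3, 0.1, -1.0]
finger_gap: 0.0095
gripper_force: 61.7
```

```bash
cat >> q.py <<'E'
O=np.array([.52,.309]);CX=np.array([.992,.126]);CY=np.array([-.126,.992])
def pocket(y): return O-.066*CX+y*CY
E
python3 - <<'E'
from q import *
st();P=pocket(0);print(P)
y=yawnow()
plan([((*(pocket(0)-.02*CX),.16),Rdown(97)),((*P,.16),Rdown(97)),((*P,.0205),Rdown(97))])
im=grab("wrist","w16");h=cv2.cvtColor(im,cv2.COLOR_BGR2HSV).astype(int);H,S,V=h[...,0],h[...,1],h[...,2]
m=((H>13)&(H<34)&(S>100)&(V>80)).astype(np.uint8);m[:150]=0;n,l,s_,ce=cv2.connectedComponentsWithStats(m)
for i in range(1,n):
    if s_[i,4]>80: print(ce[i].round(1),s_[i])
E
```

```text
[0.4982 0.0414 0.1616] yaw 100.0 F [ 1.3  0.1 -1. ] gap 0.0095 gf 61.7 t 27.1
[0.454528 0.300684]
[0.0091, 0.1319, 0.0006] [-0.0, 0.1, 1.5] -> [0.466 0.17  0.161]
[0.0125, 0.1317, 0.0007] [-0.0, 0.1, 1.5] -> [0.435 0.298 0.16 ]
[-0.02, 0.0001, -0.0] [0.0, -0.0, -0.0] -> [0.455 0.301 0.16 ]
[0.0, 0.0, 0.1395] [0.0, -0.0, -0.0] -> [0.455 0.301 0.02 ]
[ 48.9 194.8] [  17  175   61   44 1649]
[317.7 234.2] [ 277  207   82   54 2622]
```

Request:
arm_command(
  deltas=[0.009,0.132,0,0,0,1.5,0.009,0.132,0,0,0,1.5,0.009,0.132,0,0,0,1.5,0.009,0.132,0,0,0,1.5],
)

```text
time_s: 27.48
tool_pos: [0.4663, 0.1759, 0.1621]
eef_rot: [[-0.988, -0.153, 0.007], [-0.153, 0.988, 0.006], [-0.008, 0.005, -1.0]]
force: [-0.1, -0.7, -1.8]
finger_gap: 0.0093
gripper_force: 61.8
```

Request:
arm_command(
  deltas=[-0.0075,0.132,0,0,0,1.5,-0.0075,0.132,0,0,0,1.5,-0.0075,0.132,0,0,0,1.5,-0.0075,0.132,0,0,0,1.5,-0.0075,0.132,0,0,0,1.5],
)

```text
time_s: 27.9
tool_pos: [0.4547, 0.3047, 0.1607]
eef_rot: [[-0.992, -0.126, 0.005], [-0.126, 0.992, 0.003], [-0.005, 0.002, -1.0]]
force: [-0.9, -0.3, -2.2]
finger_gap: 0.009
gripper_force: 61.8
```

Run:
```python
from q import *
st();P=pocket(0);plan([((*P,.0192),Rdown(97))])
c=bot.get_calibration("wrist");im=grab("wrist","w17")
# check pocket geometry: brightness profile along the image columns/rows through the predicted pocket borders
g=cv2.cvtColor(im,cv2.COLOR_BGR2GRAY)
for n,(x,y) in dict(c=(-.066,0),fl=(-.095,.032),fr=(-.095,-.032),bl=(-.037,.032),br=(-.037,-.032)).items():
    print(n,proj(c,(*(O+x*CX+y*CY),.03)).round(1))
cv2.imwrite("pics/v14.png",np.clip(im.astype(float)*1.5+20,0,255).astype(np.uint8))
```

```text
[0.4547 0.3047 0.1607] yaw 97.2 F [-0.9 -0.3 -2.2] gap 0.009 gf 61.8 t 27.9
[0.0015, -0.0043, 0.1415] [0.1, 0.3, 0.2] -> [0.455 0.301 0.019]
c [313.6 180.6]
fl [349.7 148.7]
fr [277.3 148.7]
bl [347.9 210.9]
br [279.4 210.9]
```

Request:
arm_command(
  deltas=[0.001,-0.003,0.035,0,0,0,0.001,-0.003,0.07,0,0,0,0.001,-0.003,0.1,0,0,0,0.001,-0.003,0.12,0,0,0,0.001,-0.003,0.12,0,0,0],
)

```text
time_s: 28.37
tool_pos: [0.4506, 0.2946, 0.0337]
eef_rot: [[-0.993, -0.119, -0.008], [-0.119, 0.993, -0.005], [0.008, -0.004, -1.0]]
force: [-0.9, -0.6, -2.7]
finger_gap: 0.0091
gripper_force: 61.6
```

Request:
arm_command(
  deltas=[0,0,0.006,0,0,0,0,0,0.012,0,0,0,0,0,0.016,0,0,0,0,0,0.018,0,0,0,0,0,0.018,0,0,0],
)

```text
time_s: 28.78
tool_pos: [0.4536, 0.2986, 0.0211]
eef_rot: [[-0.993, -0.122, 0.001], [-0.122, 0.993, 0.0], [-0.001, 0.0, -1.0]]
force: [-0.4, 0.8, -2.5]
finger_gap: 0.0092
gripper_force: 61.7
```

Request:
arm_command(
  deltas=[0,0,0,0,0,0,0,0,0,0,0,0],
)

```text
time_s: 28.95
tool_pos: [0.4536, 0.2988, 0.0212]
eef_rot: [[-0.993, -0.122, 0.001], [-0.122, 0.993, 0.0], [-0.001, 0.0, -1.0]]
force: [-0.3, -0.3, -2.0]
finger_gap: 0.0092
gripper_force: 61.7
```

Lowering the last 2 mm, releasing, and rising.

Request:
arm_command(
  deltas=[0,0,0.0018,0,0,0,0,0,0.0018,0,0,0,0,0,0.0018,0,0,0],
)

```text
time_s: 29.2
tool_pos: [0.4535, 0.2988, 0.0192]
eef_rot: [[-0.993, -0.122, 0.001], [-0.122, 0.993, 0.001], [-0.001, 0.0, -1.0]]
force: [0.2, 0.1, -1.0]
finger_gap: 0.0093
gripper_force: 62.0
```

Request:
arm_command(
  deltas=[0,0,0,0,0,0,0,0,0,0,0,0,0,0,0,0,0,0,0,0,0,0,0,0],
  hand=0.5,
)

```text
time_s: 29.53
tool_pos: [0.4532, 0.2985, 0.0189]
eef_rot: [[-0.993, -0.122, 0.0], [-0.122, 0.993, 0.0], [-0.0, -0.0, -1.0]]
force: [-0.1, -0.2, 1.0]
finger_gap: 0.0429
gripper_force: 0.0
```

Request:
arm_command(
  deltas=[0,0,-0.03,0,0,0,0,0,-0.07,0,0,0,0,0,-0.11,0,0,0,0,0,-0.15,0,0,0,0,0,-0.15,0,0,0],
)

```text
time_s: 29.95
tool_pos: [0.4576, 0.3008, 0.1796]
eef_rot: [[-0.992, -0.122, 0.017], [-0.122, 0.993, 0.008], [-0.017, 0.006, -1.0]]
force: [1.2, 1.0, 2.2]
finger_gap: 0.0426
gripper_force: 0.0
```

Run:
```python
from q import *
st();c=bot.get_calibration("wrist");im=grab("wrist","w18")
P=np.array([.4536,.2988]);d=P-O;print("case",d@CX,d@CY)
try: cyl(im,c,P,zf=.042)
except Exception as ex: print(ex)
plan([((.40,.15,.22),Rdown(72)),((.42,-.02,.22),Rdown(72)),((.54,-.12,.22),Rdown(72))])
```

```text
[0.4576 0.3008 0.1796] yaw 97.0 F [1.2 1.  2.2] gap 0.0426 gf 0.0 t 29.95
case -0.06715400000000002 -0.0017519999999999856
flange [0.4521 0.2979 0.042 ] r_mm 19.8 bow [0.4474 0.2979] yaw 6.4 L/W mm [22.4  9.1] n 322
[0.0735, -0.142, -0.046] [0.4, 0.6, 25.0] -> [0.4  0.15 0.22]
[-0.0716, -0.1555, -0.0] [0.0, 0.0, -0.0] -> [ 0.42 -0.02  0.22]
[-0.145, -0.058, -0.0] [0.0, -0.0, -0.0] -> [ 0.54 -0.12  0.22]
```

C1 stands upright in the middle pocket (flange seen 1-2 mm off its target, r 19.8 mm). Next, look at C2 from directly overhead.

Run:
```python
from q import *
plan([((.48,.13,.22),Rdown(90)),((.61,-.2075,.22),Rdown(90))],maxd=.2)
```

```text
[-0.0034, -0.1716, -0.0452] [0.3, 0.7, 7.0] -> [0.48 0.13 0.22]
[-0.065, -0.1688, -0.0] [0.0, 0.0, -0.0] -> [ 0.545 -0.039  0.22 ]
[-0.065, -0.1688, -0.0] [0.0, 0.0, -0.0] -> [ 0.61  -0.208  0.22 ]
```

Request:
arm_command(
  deltas=[-0.003,-0.171,-0.045,0,0,7,-0.003,-0.171,-0.045,0,0,7,-0.003,-0.171,-0.045,0,0,7,-0.003,-0.171,-0.045,0,0,7,-0.003,-0.171,-0.045,0,0,7],
)

```text
time_s: 30.42
tool_pos: [0.4777, 0.1243, 0.2145]
eef_rot: [[-1.0, 0.006, 0.002], [0.006, 1.0, -0.003], [-0.002, -0.003, -1.0]]
force: [0.9, 0.7, 0.3]
finger_gap: 0.0425
gripper_force: 0.0
```

Request:
arm_command(
  deltas=[-0.065,-0.169,0,0,0,0,-0.065,-0.169,0,0,0,0,-0.065,-0.169,0,0,0,0,-0.065,-0.169,0,0,0,0,-0.065,-0.169,0,0,0,0],
)

```text
time_s: 30.83
tool_pos: [0.5425, -0.0445, 0.2116]
eef_rot: [[-1.0, 0.005, -0.002], [0.005, 1.0, -0.002], [0.002, -0.002, -1.0]]
force: [-0.6, -0.0, -0.9]
finger_gap: 0.0426
gripper_force: 0.0
```

Request:
arm_command(
  deltas=[-0.065,-0.169,0,0,0,0,-0.065,-0.169,0,0,0,0,-0.065,-0.169,0,0,0,0,-0.065,-0.169,0,0,0,0,-0.065,-0.169,0,0,0,0],
)

```text
time_s: 31.25
tool_pos: [0.6072, -0.2135, 0.2108]
eef_rot: [[-1.0, 0.004, -0.003], [0.004, 1.0, -0.001], [0.003, -0.001, -1.0]]
force: [-0.6, 0.8, 0.1]
finger_gap: 0.0429
gripper_force: 0.0
```

Request:
arm_command(
  deltas=[0,0,0,0,0,0,0,0,0,0,0,0,0,0,0,0,0,0],
)

```text
time_s: 31.5
tool_pos: [0.6066, -0.2073, 0.213]
eef_rot: [[-1.0, -0.001, -0.001], [-0.001, 1.0, 0.001], [0.001, 0.001, -1.0]]
force: [0.6, 0.5, 0.1]
finger_gap: 0.0427
gripper_force: 0.0
```

Run:
```python
from q import *
st();c=bot.get_calibration("wrist");im=grab("wrist","w19")
for p in((.5573,-.2075),(.5647,-.2836)):
    print(proj(c,(*p,.035)))
    try: cyl(im,c,p)
    except Exception as ex: print(ex)
```

```text
[ 0.6066 -0.2073  0.213 ] yaw 90.1 F [0.6 0.5 0.1] gap 0.0427 gf 0.0 t 31.5
[317.73819214 123.1675298 ]
flange [ 0.5568 -0.2082  0.035 ] r_mm 20.6 bow [ 0.5573 -0.2076] yaw 17.6 L/W mm [25.2  8.7] n 302
[242.10829692 130.55757347]
flange [ 0.5642 -0.2877  0.035 ] r_mm 20.7 bow [ 0.5643 -0.2841] yaw 20.1 L/W mm [24.2 13. ] n 428
```

Run:
```python
from q import *
plan([((.557,-.208,.13),Rdown(107.6)),((.557,-.208,.0125),Rdown(107.6))])
```

```text
[0.0496, -0.001, 0.0836] [0.1, -0.0, -17.5] -> [ 0.557 -0.208  0.13 ]
[-0.0, -0.0, 0.1175] [0.0, 0.0, 0.0] -> [ 0.557 -0.208  0.012]
```

Request:
arm_command(
  deltas=[0.0495,0,0.083,0,0,-17.5,0.0495,0,0.083,0,0,-17.5,0.0495,0,0.083,0,0,-17.5,0.0495,0,0.083,0,0,-17.5,0.0495,0,0.083,0,0,-17.5],
)

```text
time_s: 31.97
tool_pos: [0.5572, -0.2074, 0.1311]
eef_rot: [[-0.954, -0.3, 0.0], [-0.3, 0.954, 0.0], [-0.001, 0.0, -1.0]]
force: [0.5, 0.4, 1.5]
finger_gap: 0.0428
gripper_force: 0.0
```

Request:
arm_command(
  deltas=[0,0,0,0,0,0,0,0,0,0,0,0,0,0,0,0,0,0],
)

```text
time_s: 32.22
tool_pos: [0.5595, -0.2093, 0.1337]
eef_rot: [[-0.954, -0.301, 0.005], [-0.301, 0.954, -0.002], [-0.004, -0.004, -1.0]]
force: [0.1, 0.2, 0.1]
finger_gap: 0.0431
gripper_force: 0.0
```

Run:
```python
from q import *
st();plan([((.557,-.208,.0125),Rdown(107.6))])
```

```text
[ 0.5595 -0.2093  0.1337] yaw 107.5 F [0.1 0.2 0.1] gap 0.0431 gf 0.0 t 32.2167
[0.0024, 0.0024, 0.1211] [-0.2, 0.2, -0.1] -> [ 0.557 -0.208  0.012]
```

Request:
arm_command(
  deltas=[0.001,0.001,0.03,0,0,0,0.001,0.001,0.06,0,0,0,0.001,0.001,0.09,0,0,0,0.001,0.001,0.11,0,0,0,0.001,0.001,0.12,0,0,0],
)

```text
time_s: 32.63
tool_pos: [0.5551, -0.2076, 0.008]
eef_rot: [[-0.954, -0.3, -0.004], [-0.3, 0.954, 0.002], [0.003, 0.003, -1.0]]
force: [-0.8, 0.2, -0.6]
finger_gap: 0.043
gripper_force: 0.0
```

Request:
arm_command(
  deltas=[0,0,0,0,0,0,0,0,0,0,0,0,0,0,0,0,0,0],
)

```text
time_s: 32.88
tool_pos: [0.558, -0.2091, 0.0133]
eef_rot: [[-0.954, -0.3, 0.004], [-0.3, 0.954, -0.002], [-0.003, -0.003, -1.0]]
force: [0.3, 0.9, 0.6]
finger_gap: 0.0428
gripper_force: 0.0
```

Run:
```python
from q import *
st();plan([((.557,-.208,.0125),Rdown(107.6))])
```

```text
[ 0.558  -0.2091  0.0133] yaw 107.5 F [0.3 0.9 0.6] gap 0.0428 gf 0.0 t 32.8833
[0.0006, 0.0014, 0.0008] [-0.2, 0.2, -0.1] -> [ 0.557 -0.208  0.012]
```

Aligned within 1.5 mm. Closing and lifting.

Request:
arm_command(
  deltas=[0,0.001,0.0005,0,0,0,0,0.001,0.0005,0,0,0,0,0.001,0.0005,0,0,0,0,0.001,0.0005,0,0,0,0,0.001,0.0005,0,0,0],
  hand=1,
)

```text
time_s: 33.3
tool_pos: [0.5567, -0.2075, 0.0119]
eef_rot: [[-0.954, -0.301, 0.003], [-0.301, 0.954, -0.001], [-0.002, -0.002, -1.0]]
force: [0.3, 1.5, 6.0]
finger_gap: 0.0095
gripper_force: 59.5
```

Run:
```python
from q import *
st()
```

```text
[ 0.5567 -0.2075  0.0119] yaw 107.5 F [0.3 1.5 6. ] gap 0.0095 gf 59.5 t 33.3
```

Request:
arm_command(
  deltas=[0,0,-0.01,0,0,0,0,0,-0.03,0,0,0,0,0,-0.06,0,0,0,0,0,-0.1,0,0,0,0,0,-0.1,0,0,0],
)

```text
time_s: 33.72
tool_pos: [0.5599, -0.2094, 0.1192]
eef_rot: [[-0.954, -0.3, 0.013], [-0.3, 0.954, -0.007], [-0.011, -0.01, -1.0]]
force: [1.6, -0.9, 0.3]
finger_gap: 0.0097
gripper_force: 58.8
```

```bash
cat >> q.py <<'E'
def held(name):
    im=grab("wrist",name);h=cv2.cvtColor(im,cv2.COLOR_BGR2HSV).astype(int);H,S,V=h[...,0],h[...,1],h[...,2]
    m=((H>13)&(H<34)&(S>100)&(V>80)).astype(np.uint8);m[:150]=0;n,l,s_,ce=cv2.connectedComponentsWithStats(m)
    for i in range(1,n):
        if s_[i,4]>80 and 250<ce[i][0]<390: print("held",ce[i].round(1),s_[i])
E
python3 - <<'E'
from q import *
st();held("w20");pre=SEAT-.085*EX
plan([((.50,-.08,.12),Rdown(103)),((*pre,.12),Rdown(100.2)),((*pre,.0495),Rdown(100.2))])
E
```

```text
[ 0.5599 -0.2094  0.1192] yaw 107.5 F [ 1.6 -0.9  0.3] gap 0.0097 gf 58.8 t 33.7167
held [323.  236.1] [ 277  209   82   53 1701]
[0.0173, 0.1406, -0.0052] [-0.4, 0.5, 4.5] -> [ 0.5  -0.08  0.12]
[-0.0275, 0.1174, 0.0] [-0.0, 0.0, 2.8] -> [0.5   0.041 0.12 ]
[0.0, 0.0, 0.0705] [0.0, 0.0, -0.0] -> [0.5   0.041 0.05 ]
```

Request:
arm_command(
  deltas=[0.017,0.14,-0.003,0,0,4.5,0.017,0.14,-0.003,0,0,4.5,0.017,0.14,-0.003,0,0,4.5,0.017,0.14,-0.003,0,0,4.5,0.017,0.14,-0.003,0,0,4.5],
)

```text
time_s: 34.18
tool_pos: [0.4947, -0.0752, 0.1115]
eef_rot: [[-0.974, -0.229, -0.004], [-0.229, 0.974, 0.002], [0.003, 0.003, -1.0]]
force: [-0.2, -1.0, -2.9]
finger_gap: 0.0094
gripper_force: 59.5
```

Request:
arm_command(
  deltas=[-0.0275,0.117,0,0,0,2.8,-0.0275,0.117,0,0,0,2.8,-0.0275,0.117,0,0,0,2.8,-0.0275,0.117,0,0,0,2.8,-0.0275,0.117,0,0,0,2.8],
)

```text
time_s: 34.6
tool_pos: [0.4977, 0.0422, 0.112]
eef_rot: [[-0.984, -0.18, -0.002], [-0.18, 0.984, -0.001], [0.002, -0.001, -1.0]]
force: [-0.7, 0.3, -2.7]
finger_gap: 0.0097
gripper_force: 60.0
```

Request:
arm_command(
  deltas=[0,0,0.03,0,0,0,0,0,0.06,0,0,0,0,0,0.06,0,0,0,0,0,0.06,0,0,0,0,0,0.06,0,0,0],
)

```text
time_s: 35.02
tool_pos: [0.4989, 0.0402, 0.0541]
eef_rot: [[-0.985, -0.175, 0.001], [-0.175, 0.985, -0.001], [-0.001, -0.001, -1.0]]
force: [0.9, -0.7, -1.5]
finger_gap: 0.0094
gripper_force: 59.9
```

Request:
arm_command(
  deltas=[0,0,0,0,0,0,0,0,0,0,0,0,0,0,0,0,0,0],
)

```text
time_s: 35.27
tool_pos: [0.4993, 0.041, 0.055]
eef_rot: [[-0.984, -0.177, 0.003], [-0.177, 0.984, -0.0], [-0.003, -0.001, -1.0]]
force: [0.1, 0.5, -2.9]
finger_gap: 0.0096
gripper_force: 59.9
```

Run:
```python
from q import *
st();held("w21");plan([((*(SEAT-.085*EX),.0486),Rdown(100.2))])
```

```text
[0.4993 0.041  0.055 ] yaw 100.2 F [ 0.1  0.5 -2.9] gap 0.0096 gf 59.9 t 35.2667
held [317.1 235.1] [ 277  209   81   52 2545]
[-0.0014, -0.0008, 0.0061] [-0.0, 0.1, -0.0] -> [0.5   0.041 0.049]
```

Request:
arm_command(
  deltas=[-0.001,0,0.006,0,0,0,-0.001,0,0.006,0,0,0,-0.001,0,0.006,0,0,0,-0.02,0,0.006,0,0,0,-0.033,0,0.006,0,0,0],
)

```text
time_s: 35.73
tool_pos: [0.531, 0.0473, 0.0471]
eef_rot: [[-0.984, -0.177, 0.0], [-0.177, 0.984, -0.0], [-0.0, -0.0, -1.0]]
force: [0.2, -0.2, -1.8]
finger_gap: 0.0092
gripper_force: 60.0
```

Request:
arm_command(
  deltas=[0,0,0,0,0,0,0,0,0,0,0,0,0,0,0,0,0,0],
)

```text
time_s: 35.98
tool_pos: [0.5297, 0.0472, 0.0468]
eef_rot: [[-0.984, -0.177, -0.002], [-0.177, 0.984, -0.0], [0.002, 0.0, -1.0]]
force: [0.8, -0.3, -2.7]
finger_gap: 0.0093
gripper_force: 60.0
```

Request:
arm_command(
  deltas=[0,-0.001,-0.0018,0,0,0,-0.008,-0.001,-0.0018,0,0,0,-0.016,-0.001,-0.0018,0,0,0,-0.024,-0.001,-0.0018,0,0,0,-0.03,-0.001,-0.0018,0,0,0],
)

```text
time_s: 36.4
tool_pos: [0.5615, 0.0516, 0.0492]
eef_rot: [[-0.984, -0.177, 0.001], [-0.177, 0.984, -0.0], [-0.001, -0.0, -1.0]]
force: [0.1, -1.1, -2.4]
finger_gap: 0.0096
gripper_force: 60.0
```

Request:
arm_command(
  deltas=[-0.008,0,0,0,0,0,-0.016,0,0,0,0,0,-0.022,0,0,0,0,0,-0.025,0,0,0,0,0,-0.025,0,0,0,0,0],
)

```text
time_s: 36.82
tool_pos: [0.5855, 0.056, 0.0489]
eef_rot: [[-0.984, -0.177, 0.0], [-0.177, 0.984, -0.0], [-0.0, -0.0, -1.0]]
force: [0.3, -0.2, -2.7]
finger_gap: 0.0091
gripper_force: 60.0
```

Request:
arm_command(
  deltas=[0,0,-0.003,0,0,0,0,0,-0.006,0,0,0,0,0,-0.008,0,0,0,0,0,-0.008,0,0,0],
)

```text
time_s: 37.15
tool_pos: [0.5841, 0.0559, 0.0571]
eef_rot: [[-0.984, -0.177, -0.001], [-0.177, 0.984, -0.0], [0.001, 0.0, -1.0]]
force: [-0.6, -0.5, -5.7]
finger_gap: 0.0094
gripper_force: 59.8
```

Request:
arm_command(
  deltas=[0,0,-0.002,0,0,0,0,0,-0.004,0,0,0,0,0,-0.004,0,0,0],
)

```text
time_s: 37.4
tool_pos: [0.5843, 0.0559, 0.0612]
eef_rot: [[-0.984, -0.177, -0.001], [-0.177, 0.984, -0.0], [0.001, 0.0, -1.0]]
force: [-1.8, 0.2, -4.8]
finger_gap: 0.0094
gripper_force: 59.8
```

The force plateaus at about 3-4 N net instead of rising: the plug is sliding out. Continuing gently to its stop.

Request:
arm_command(
  deltas=[0,0,-0.002,0,0,0,0,0,-0.004,0,0,0,0,0,-0.004,0,0,0],
)

```text
time_s: 37.65
tool_pos: [0.5844, 0.0559, 0.0652]
eef_rot: [[-0.984, -0.177, -0.001], [-0.177, 0.984, -0.0], [0.001, -0.0, -1.0]]
force: [-1.3, 1.1, -5.5]
finger_gap: 0.0089
gripper_force: 59.6
```

Request:
arm_command(
  deltas=[0,0,-0.001,0,0,0,0,0,-0.003,0,0,0,0,0,-0.003,0,0,0,0,0,-0.003,0,0,0],
)

```text
time_s: 37.98
tool_pos: [0.5844, 0.0559, 0.0675]
eef_rot: [[-0.984, -0.177, -0.001], [-0.177, 0.984, -0.0], [0.001, 0.0, -1.0]]
force: [-1.1, 0.3, -8.1]
finger_gap: 0.0095
gripper_force: 59.4
```

Run:
```python
from q import *
st();held("w22")
```

```text
[0.5844 0.0559 0.0675] yaw 100.2 F [-1.1  0.3 -8.1] gap 0.0095 gf 59.4 t 37.9833
held [319.1 227.5] [ 301  203   37   53 1619]
```

Fork travel resumed at about 12 mm of slide (net 5.9 N) with the grip steady at 60 N throughout, so C2's plug came out and it has failed. Lowering it, sliding out, and taking it to the tray.

Request:
arm_command(
  deltas=[0,0,0.003,0,0,0,0,0,0.006,0,0,0,0,0,0.0075,0,0,0,0,0,0.0075,0,0,0],
)

```text
time_s: 38.37
tool_pos: [0.586, 0.0559, 0.0614]
eef_rot: [[-0.984, -0.177, 0.003], [-0.177, 0.984, -0.0], [-0.003, -0.001, -1.0]]
force: [-0.7, 0.3, -2.9]
finger_gap: 0.0094
gripper_force: 59.9
```

Request:
arm_command(
  deltas=[0.01,0,0,0,0,0,0.025,0,0,0,0,0,0.04,0,0,0,0,0,0.055,0,0,0,0,0,0.055,0,0,0,0,0],
)

```text
time_s: 38.78
tool_pos: [0.5293, 0.0459, 0.0615]
eef_rot: [[-0.984, -0.177, 0.0], [-0.177, 0.984, -0.0], [-0.0, -0.0, -1.0]]
force: [0.4, -0.8, -3.4]
finger_gap: 0.0094
gripper_force: 60.1
```

Request:
arm_command(
  deltas=[0.015,0,0,0,0,0,0.03,0,0,0,0,0,0.03,0,-0.03,0,0,0,0.03,0,-0.05,0,0,0,0.03,0,-0.05,0,0,0],
)

```text
time_s: 39.2
tool_pos: [0.5056, 0.0408, 0.1166]
eef_rot: [[-0.984, -0.177, 0.013], [-0.177, 0.984, -0.0], [-0.013, -0.003, -1.0]]
force: [1.6, -0.6, -1.1]
finger_gap: 0.0095
gripper_force: 60.3
```

Request:
arm_command(
  deltas=[0,0,0,0,0,0,0,0,0,0,0,0],
)

```text
time_s: 39.37
tool_pos: [0.5015, 0.0409, 0.1101]
eef_rot: [[-0.984, -0.177, 0.0], [-0.177, 0.984, -0.0], [-0.0, -0.0, -1.0]]
force: [-0.5, 0.2, -2.2]
finger_gap: 0.0092
gripper_force: 60.3
```

Run:
```python
from q import *
st();held("w23");plan([((.446,.026,.10),Rdown(100)),((.446,.026,.0255),Rdown(100))])
```

```text
[0.5015 0.0409 0.1101] yaw 100.2 F [-0.5  0.2 -2.2] gap 0.0092 gf 60.3 t 39.3667
held [317.2 231.9] [ 280  203   76   56 2816]
[0.0566, -0.005, 0.0094] [0.0, -0.1, 0.2] -> [0.446 0.026 0.1  ]
[0.0, 0.0, 0.0745] [0.0, 0.0, 0.0] -> [0.446 0.026 0.025]
```

Request:
arm_command(
  deltas=[0.0566,-0.005,0.009,0,0,0,0.0566,-0.005,0.009,0,0,0,0.0566,-0.005,0.03,0,0,0,0.0566,-0.005,0.055,0,0,0,0.0566,-0.005,0.065,0,0,0],
)

```text
time_s: 39.83
tool_pos: [0.443, 0.0261, 0.0411]
eef_rot: [[-0.984, -0.177, -0.008], [-0.177, 0.984, 0.0], [0.007, 0.002, -1.0]]
force: [-0.9, 0.2, -2.3]
finger_gap: 0.0091
gripper_force: 60.0
```

Request:
arm_command(
  deltas=[0,0,0.008,0,0,0,0,0,0.016,0,0,0,0,0,0.019,0,0,0,0,0,0.019,0,0,0,0,0,0.019,0,0,0],
)

```text
time_s: 40.25
tool_pos: [0.447, 0.0259, 0.0272]
eef_rot: [[-0.984, -0.177, 0.001], [-0.177, 0.984, -0.0], [-0.001, -0.0, -1.0]]
force: [0.8, -0.5, -3.0]
finger_gap: 0.0092
gripper_force: 60.0
```

Request:
arm_command(
  deltas=[0,0,0,0,0,0,0,0,0,0,0,0],
)

```text
time_s: 40.42
tool_pos: [0.4471, 0.0259, 0.0275]
eef_rot: [[-0.984, -0.177, 0.002], [-0.177, 0.984, -0.0], [-0.002, -0.001, -1.0]]
force: [-0.1, 0.3, -2.6]
finger_gap: 0.0096
gripper_force: 60.0
```

Request:
arm_command(
  deltas=[0,0,0.001,0,0,0,0,0,0.002,0,0,0,0,0,0.0032,0,0,0,0,0,0.0032,0,0,0,0,0,0.0032,0,0,0],
)

```text
time_s: 40.83
tool_pos: [0.4466, 0.0259, 0.0238]
eef_rot: [[-0.984, -0.177, 0.001], [-0.177, 0.984, -0.0], [-0.001, -0.0, -1.0]]
force: [0.4, 0.5, 0.2]
finger_gap: 0.0094
gripper_force: 60.7
```

Request:
arm_command(
  deltas=[0,0,0,0,0,0,0,0,0,0,0,0,0,0,0,0,0,0,0,0,0,0,0,0],
  hand=0.5,
)

```text
time_s: 41.17
tool_pos: [0.4465, 0.0259, 0.0234]
eef_rot: [[-0.984, -0.177, 0.0], [-0.177, 0.984, -0.0], [-0.0, -0.0, -1.0]]
force: [-0.1, -0.5, -0.2]
finger_gap: 0.043
gripper_force: 0.0
```

Request:
arm_command(
  deltas=[0,0,-0.03,0,0,0,0,0,-0.07,0,0,0,0,0,-0.11,0,0,0,0,0,-0.15,0,0,0,0,0,-0.19,0,0,0],
)

```text
time_s: 41.58
tool_pos: [0.4459, 0.026, 0.2153]
eef_rot: [[-0.984, -0.177, 0.0], [-0.177, 0.984, -0.0], [-0.0, -0.0, -1.0]]
force: [1.3, -0.2, -0.0]
finger_gap: 0.0428
gripper_force: 0.0
```

Run:
```python
from q import *
st();c=bot.get_calibration("wrist");im=grab("wrist","w24")
try: cyl(im,c,(.447,.026),zf=.035)
except Exception as ex: print(ex)
plan([((.54,-.14,.215),Rdown(95)),((.62,-.285,.215),Rdown(95))])
```

```text
[0.4459 0.026  0.2153] yaw 100.2 F [ 1.3 -0.2 -0. ] gap 0.0428 gf 0.0 t 41.5833
flange [0.4475 0.0252 0.035 ] r_mm 19.8 bow [0.4448 0.0253] yaw 7.9 L/W mm [21.2  9.3] n 234
[-0.0589, -0.1789, 0.0117] [-0.2, 1.0, 5.2] -> [ 0.54  -0.14   0.215]
[-0.0671, -0.1514, 0.0] [-0.0, 0.0, -0.0] -> [ 0.62  -0.285  0.215]
```

C2 stands upright in the tray at (0.4475, 0.0252). Next, overhead of C3.

Request:
arm_command(
  deltas=[-0.059,-0.179,0,0,0,10,-0.059,-0.179,0,0,0,10,-0.059,-0.179,0,0,0,10,-0.059,-0.179,0,0,0,10,-0.059,-0.179,0,0,0,10],
)

```text
time_s: 42.05
tool_pos: [0.5373, -0.1438, 0.2123]
eef_rot: [[-1.0, -0.0, -0.0], [-0.0, 1.0, -0.002], [0.0, -0.002, -1.0]]
force: [-0.2, 0.3, -0.7]
finger_gap: 0.0431
gripper_force: 0.0
```

Request:
arm_command(
  deltas=[-0.08,-0.144,0,0,0,0,-0.08,-0.144,0,0,0,0,-0.08,-0.144,0,0,0,0,-0.08,-0.144,0,0,0,0,-0.08,-0.144,0,0,0,0],
)

```text
time_s: 42.47
tool_pos: [0.6177, -0.2903, 0.2072]
eef_rot: [[-1.0, 0.003, -0.005], [0.003, 1.0, -0.0], [0.005, -0.0, -1.0]]
force: [-1.6, 0.9, -3.1]
finger_gap: 0.0426
gripper_force: 0.0
```

Request:
arm_command(
  deltas=[0,0,0,0,0,0,0,0,0,0,0,0,0,0,0,0,0,0],
)

```text
time_s: 42.72
tool_pos: [0.6164, -0.2825, 0.2141]
eef_rot: [[-1.0, -0.004, 0.001], [-0.004, 1.0, -0.0], [-0.001, -0.0, -1.0]]
force: [-0.0, -0.2, 0.9]
finger_gap: 0.0426
gripper_force: 0.0
```

Run:
```python
from q import *
st();print(bot.get_state()["qpos"].round(2));c=bot.get_calibration("wrist");im=grab("wrist","w25")
p=(.5642,-.2877);print(proj(c,(*p,.035)))
try: cyl(im,c,p)
except Exception as ex: print(ex)
plan([((*p,.13),Rdown(90))])
```

```text
[ 0.6164 -0.2825  0.2141] yaw 90.2 F [-0.  -0.2  0.9] gap 0.0426 gf 0.0 t 42.7167
[-0.51  0.38  0.99  0.    1.77 -2.09]
[313.181442   119.67072218]
flange [ 0.5646 -0.2884  0.035 ] r_mm 20.5 bow [ 0.5651 -0.2873] yaw 19.5 L/W mm [25.1  9.2] n 317
[0.0524, -0.0051, 0.0846] [-0.0, 0.1, 0.3] -> [ 0.564 -0.288  0.13 ]
```

Request:
arm_command(
  deltas=[0.0518,-0.0058,0.082,0,0,-18,0.0518,-0.0058,0.082,0,0,-18,0.0518,-0.0058,0.082,0,0,-18,0.0518,-0.0058,0.082,0,0,-18,0.0518,-0.0058,0.082,0,0,-18],
)

```text
time_s: 43.18
tool_pos: [0.5646, -0.2885, 0.1324]
eef_rot: [[-0.95, -0.311, 0.001], [-0.311, 0.95, -0.0], [-0.001, -0.001, -1.0]]
force: [1.6, 0.2, 0.3]
finger_gap: 0.0426
gripper_force: 0.0
```

Request:
arm_command(
  deltas=[0,0,0,0,0,0,0,0,0,0,0,0,0,0,0,0,0,0],
)

```text
time_s: 43.43
tool_pos: [0.5668, -0.29, 0.1345]
eef_rot: [[-0.95, -0.312, 0.005], [-0.312, 0.95, -0.003], [-0.004, -0.004, -1.0]]
force: [0.1, 0.3, 0.3]
finger_gap: 0.0424
gripper_force: 0.0
```

Run:
```python
from q import *
st();print(bot.get_state()["qpos"].round(2));plan([((.5648,-.2882,.0125),Rdown(108.5))])
```

```text
[ 0.5668 -0.29    0.1345] yaw 108.2 F [0.1 0.3 0.3] gap 0.0424 gf 0.0 t 43.4333
[-0.56  0.29  1.26  0.    1.58 -2.45]
[0.0018, 0.0029, 0.1219] [-0.3, 0.2, -0.3] -> [ 0.565 -0.288  0.012]
```

Request:
arm_command(
  deltas=[0.001,0.0015,0.03,0,0,0,0.001,0.0015,0.06,0,0,0,0.001,0.0015,0.09,0,0,0,0.001,0.0015,0.11,0,0,0,0.001,0.0015,0.121,0,0,0],
)

```text
time_s: 43.85
tool_pos: [0.5626, -0.2876, 0.0076]
eef_rot: [[-0.95, -0.312, -0.003], [-0.312, 0.95, 0.002], [0.002, 0.003, -1.0]]
force: [-0.2, 0.3, 0.8]
finger_gap: 0.0429
gripper_force: 0.0
```

Request:
arm_command(
  deltas=[0,0,0,0,0,0,0,0,0,0,0,0,0,0,0,0,0,0],
)

```text
time_s: 44.1
tool_pos: [0.5651, -0.2894, 0.013]
eef_rot: [[-0.95, -0.312, 0.004], [-0.312, 0.95, -0.003], [-0.003, -0.004, -1.0]]
force: [0.4, 0.4, 0.2]
finger_gap: 0.0428
gripper_force: 0.0
```

Run:
```python
from q import *
st();plan([((.5648,-.2882,.0125),Rdown(108.2))])
```

```text
[ 0.5651 -0.2894  0.013 ] yaw 108.2 F [0.4 0.4 0.2] gap 0.0428 gf 0.0 t 44.1
[-0.0001, 0.0013, 0.0005] [-0.2, 0.2, -0.0] -> [ 0.565 -0.288  0.012]
```

Request:
arm_command(
  deltas=[0,0.001,0.0005,0,0,0,0,0.001,0.0005,0,0,0,0,0.001,0.0005,0,0,0,0,0.001,0.0005,0,0,0,0,0.001,0.0005,0,0,0],
  hand=1,
)

```text
time_s: 44.52
tool_pos: [0.5639, -0.2878, 0.0116]
eef_rot: [[-0.95, -0.312, 0.002], [-0.312, 0.95, -0.001], [-0.002, -0.002, -1.0]]
force: [0.2, 0.8, 6.7]
finger_gap: 0.0098
gripper_force: 59.7
```

Request:
arm_command(
  deltas=[0,0,-0.01,0,0,0,0,0,-0.03,0,0,0,0,0,-0.06,0,0,0,0,0,-0.1,0,0,0,0,0,-0.1,0,0,0],
)

```text
time_s: 44.93
tool_pos: [0.5668, -0.29, 0.1192]
eef_rot: [[-0.95, -0.312, 0.013], [-0.312, 0.95, -0.008], [-0.009, -0.012, -1.0]]
force: [1.6, -0.6, 0.9]
finger_gap: 0.0093
gripper_force: 58.8
```

Run:
```python
from q import *
st();held("w26");pre=SEAT-.085*EX
plan([((.52,-.12,.13),Rdown(104)),((*pre,.13),Rdown(100.2)),((*pre,.0495),Rdown(100.2))],maxd=.2)
```

```text
[ 0.5668 -0.29    0.1192] yaw 108.2 F [ 1.6 -0.6  0.9] gap 0.0093 gf 58.8 t 44.9333
held [322.6 236.6] [ 277  210   82   52 1712]
[-0.0094, 0.1751, -0.0155] [-0.5, 0.4, 4.2] -> [ 0.52 -0.12  0.13]
[-0.0199, 0.1605, 0.0] [-0.0, -0.0, 3.8] -> [0.5   0.041 0.13 ]
[-0.0, 0.0, 0.0805] [0.0, 0.0, -0.0] -> [0.5   0.041 0.05 ]
```

Request:
arm_command(
  deltas=[-0.0094,0.175,-0.0155,0,0,4.2,-0.0094,0.175,-0.0155,0,0,4.2,-0.0094,0.175,-0.0155,0,0,4.2,-0.0094,0.175,-0.0155,0,0,4.2,-0.0094,0.175,-0.0155,0,0,4.2],
)

```text
time_s: 45.4
tool_pos: [0.5146, -0.1123, 0.1239]
eef_rot: [[-0.969, -0.246, -0.004], [-0.246, 0.969, 0.005], [0.003, 0.006, -1.0]]
force: [-0.0, 0.1, -1.9]
finger_gap: 0.0092
gripper_force: 59.6
```

Request:
arm_command(
  deltas=[-0.03,0.16,0,0,0,3.8,-0.03,0.16,0,0,0,3.8,-0.03,0.16,0,0,0,3.8,-0.03,0.16,0,0,0,3.8,-0.03,0.16,0,0,0,3.8],
)

```text
time_s: 45.82
tool_pos: [0.5057, 0.0508, 0.1236]
eef_rot: [[-0.983, -0.184, -0.004], [-0.184, 0.983, 0.005], [0.003, 0.005, -1.0]]
force: [0.4, -0.4, -1.6]
finger_gap: 0.0095
gripper_force: 59.9
```

Request:
arm_command(
  deltas=[0,0,0,0,0,0,0,0,0,0,0,0,0,0,0,0,0,0],
)

```text
time_s: 46.07
tool_pos: [0.5074, 0.0431, 0.1244]
eef_rot: [[-0.984, -0.176, -0.002], [-0.176, 0.984, -0.001], [0.002, -0.0, -1.0]]
force: [-1.1, -0.6, -3.3]
finger_gap: 0.0095
gripper_force: 60.0
```

Run:
```python
from q import *
st();held("w27");plan([((*(SEAT-.075*EX),.055),Rdown(100.2))])
```

```text
[0.5074 0.0431 0.1244] yaw 100.1 F [-1.1 -0.6 -3.3] gap 0.0095 gf 60.0 t 46.0667
held [317.3 236.2] [ 277  211   81   51 2402]
[-0.0026, -0.001, 0.0696] [-0.0, -0.1, -0.1] -> [0.51  0.042 0.055]
```

Request:
arm_command(
  deltas=[-0.003,-0.001,0.03,0,0,0,-0.003,-0.001,0.06,0,0,0,-0.003,-0.001,0.073,0,0,0,-0.003,-0.001,0.073,0,0,0,-0.003,-0.001,0.073,0,0,0],
)

```text
time_s: 46.53
tool_pos: [0.5103, 0.0426, 0.0515]
eef_rot: [[-0.985, -0.175, -0.002], [-0.175, 0.985, -0.0], [0.002, 0.0, -1.0]]
force: [0.1, 0.9, -2.2]
finger_gap: 0.0094
gripper_force: 60.0
```

Request:
arm_command(
  deltas=[0,0,0,0,0,0,0,0,0,0,0,0,0,0,0,0,0,0],
)

```text
time_s: 46.78
tool_pos: [0.5123, 0.0435, 0.0542]
eef_rot: [[-0.984, -0.176, 0.004], [-0.176, 0.984, -0.0], [-0.004, -0.001, -1.0]]
force: [0.3, -0.7, -2.4]
finger_gap: 0.0094
gripper_force: 60.0
```

Request:
arm_command(
  deltas=[0,0,0,0,0,0,0,0,0,0,0,0],
)

```text
time_s: 46.95
tool_pos: [0.5114, 0.0438, 0.0532]
eef_rot: [[-0.984, -0.177, 0.002], [-0.177, 0.984, -0.0], [-0.002, -0.0, -1.0]]
force: [-0.9, 1.1, -2.6]
finger_gap: 0.009
gripper_force: 60.0
```

Request:
arm_command(
  deltas=[0,-0.001,0.0043,0,0,0,0,-0.001,0.0043,0,0,0,0,-0.001,0.0043,0,0,0,-0.01,-0.001,0.0043,0,0,0,-0.02,-0.001,0.0043,0,0,0],
)

```text
time_s: 47.37
tool_pos: [0.5314, 0.0465, 0.0481]
eef_rot: [[-0.984, -0.177, 0.001], [-0.177, 0.984, 0.0], [-0.001, -0.0, -1.0]]
force: [-0.3, 0.2, -2.2]
finger_gap: 0.0095
gripper_force: 60.0
```

Request:
arm_command(
  deltas=[0,0,0,0,0,0,0,0,0,0,0,0,0,0,0,0,0,0],
)

```text
time_s: 47.62
tool_pos: [0.5308, 0.0464, 0.0479]
eef_rot: [[-0.984, -0.177, -0.001], [-0.177, 0.984, -0.0], [0.001, 0.0, -1.0]]
force: [-0.3, -0.6, -2.1]
finger_gap: 0.0094
gripper_force: 60.0
```

Height is good (cylinder z about 0.039). Sliding in and starting the pull.

Request:
arm_command(
  deltas=[-0.008,0,0,0,0,0,-0.016,0,0,0,0,0,-0.024,0,0,0,0,0,-0.03,0,0,0,0,0,-0.03,0,0,0,0,0],
)

```text
time_s: 48.03
tool_pos: [0.5623, 0.0519, 0.0487]
eef_rot: [[-0.984, -0.177, 0.003], [-0.177, 0.984, 0.0], [-0.003, -0.0, -1.0]]
force: [0.9, -0.4, -0.0]
finger_gap: 0.0092
gripper_force: 61.7
```

Request:
arm_command(
  deltas=[-0.008,0,0,0,0,0,-0.016,0,0,0,0,0,-0.022,0,0,0,0,0,-0.024,0,0,0,0,0,-0.024,0,0,0,0,0],
)

```text
time_s: 48.45
tool_pos: [0.5844, 0.0559, 0.0486]
eef_rot: [[-0.984, -0.177, 0.0], [-0.177, 0.984, -0.0], [-0.0, -0.0, -1.0]]
force: [-3.4, -1.3, 4.0]
finger_gap: 0.0093
gripper_force: 63.9
```

Request:
arm_command(
  deltas=[0,0,-0.003,0,0,0,0,0,-0.006,0,0,0,0,0,-0.008,0,0,0,0,0,-0.008,0,0,0],
)

```text
time_s: 48.78
tool_pos: [0.5841, 0.0561, 0.0555]
eef_rot: [[-0.984, -0.177, 0.0], [-0.177, 0.984, 0.0], [-0.0, 0.0, -1.0]]
force: [2.4, 0.3, -5.3]
finger_gap: 0.0094
gripper_force: 59.8
```

Request:
arm_command(
  deltas=[0,0,-0.002,0,0,0,0,0,-0.004,0,0,0,0,0,-0.004,0,0,0],
)

```text
time_s: 49.03
tool_pos: [0.5837, 0.056, 0.0601]
eef_rot: [[-0.984, -0.177, -0.0], [-0.177, 0.984, 0.0], [0.0, 0.0, -1.0]]
force: [1.0, 0.4, -4.9]
finger_gap: 0.0091
gripper_force: 59.8
```

Request:
arm_command(
  deltas=[0,0,-0.002,0,0,0,0,0,-0.004,0,0,0,0,0,-0.004,0,0,0],
)

```text
time_s: 49.28
tool_pos: [0.5836, 0.056, 0.0644]
eef_rot: [[-0.984, -0.177, -0.0], [-0.177, 0.984, 0.0], [0.0, 0.0, -1.0]]
force: [0.9, 0.2, -4.8]
finger_gap: 0.0088
gripper_force: 59.6
```

Request:
arm_command(
  deltas=[0,0,-0.001,0,0,0,0,0,-0.003,0,0,0,0,0,-0.003,0,0,0,0,0,-0.003,0,0,0],
)

```text
time_s: 49.62
tool_pos: [0.5836, 0.056, 0.0666]
eef_rot: [[-0.984, -0.177, -0.001], [-0.177, 0.984, 0.0], [0.001, 0.0, -1.0]]
force: [1.7, 1.5, -7.3]
finger_gap: 0.0093
gripper_force: 59.5
```

Run:
```python
from q import *
st();held("w28")
```

```text
[0.5836 0.056  0.0666] yaw 100.2 F [ 1.7  1.5 -7.3] gap 0.0093 gf 59.5 t 49.6167
held [318.5 228.6] [ 301  204   37   53 1600]
```

Same signature: plateau, then fork travel resumes after about 12 mm. C3's plug came out, so it failed too. Lowering and sliding out.

Request:
arm_command(
  deltas=[0,0,0.003,0,0,0,0,0,0.006,0,0,0,0,0,0.0068,0,0,0,0,0,0.0068,0,0,0],
)

```text
time_s: 50.0
tool_pos: [0.5842, 0.0557, 0.0607]
eef_rot: [[-0.984, -0.177, 0.001], [-0.177, 0.984, -0.0], [-0.001, -0.001, -1.0]]
force: [0.5, -0.0, -2.0]
finger_gap: 0.0091
gripper_force: 59.9
```

Request:
arm_command(
  deltas=[0.01,0,0,0,0,0,0.025,0,0,0,0,0,0.04,0,0,0,0,0,0.05,0,0,0,0,0,0.05,0,0,0,0,0],
)

```text
time_s: 50.42
tool_pos: [0.5334, 0.0468, 0.0607]
eef_rot: [[-0.984, -0.177, -0.0], [-0.177, 0.984, -0.0], [0.0, -0.0, -1.0]]
force: [-1.0, 0.3, -2.7]
finger_gap: 0.0096
gripper_force: 60.0
```

Request:
arm_command(
  deltas=[0.012,0,0,0,0,0,0.024,0,0,0,0,0,0.024,0,-0.03,0,0,0,0.024,0,-0.06,0,0,0,0.024,0,-0.08,0,0,0],
)

```text
time_s: 50.83
tool_pos: [0.5125, 0.0428, 0.1432]
eef_rot: [[-0.984, -0.177, 0.004], [-0.177, 0.984, -0.0], [-0.004, -0.001, -1.0]]
force: [0.5, -0.2, -1.6]
finger_gap: 0.0089
gripper_force: 60.0
```

Request:
arm_command(
  deltas=[0,0,0,0,0,0,0,0,0,0,0,0],
)

```text
time_s: 51.0
tool_pos: [0.5128, 0.0428, 0.142]
eef_rot: [[-0.984, -0.177, 0.005], [-0.177, 0.984, -0.0], [-0.005, -0.001, -1.0]]
force: [-0.0, -0.5, -3.5]
finger_gap: 0.0094
gripper_force: 60.2
```

Run:
```python
from q import *
st();held("w29");plan([((.446,-.05,.135),Rdown(95)),((.446,-.05,.0275),Rdown(95))])
```

```text
[0.5128 0.0428 0.142 ] yaw 100.2 F [-0.  -0.5 -3.5] gap 0.0094 gf 60.2 t 51.0
held [317.5 232.7] [ 280  204   76   55 2728]
[0.0807, -0.0798, 0.0049] [-0.0, 0.0, 5.2] -> [ 0.446 -0.05   0.135]
[-0.0, 0.0, 0.1075] [0.0, -0.0, -0.0] -> [ 0.446 -0.05   0.027]
```

Request:
arm_command(
  deltas=[0.081,-0.08,0,0,0,5,0.081,-0.08,0,0,0,5,0.081,-0.08,0,0,0,5,0.081,-0.08,0,0,0,5,0.081,-0.08,0,0,0,5],
)

```text
time_s: 51.47
tool_pos: [0.4439, -0.0509, 0.1381]
eef_rot: [[-0.996, -0.087, -0.003], [-0.087, 0.996, 0.001], [0.003, 0.001, -1.0]]
force: [-0.2, -0.2, -2.1]
finger_gap: 0.0091
gripper_force: 60.2
```

Request:
arm_command(
  deltas=[0,0,0,0,0,0,0,0,0.03,0,0,0,0,0,0.06,0,0,0,0,0,0.09,0,0,0,0,0,0.1,0,0,0],
)

```text
time_s: 51.88
tool_pos: [0.442, -0.0482, 0.0347]
eef_rot: [[-0.996, -0.092, -0.01], [-0.092, 0.996, 0.003], [0.009, 0.004, -1.0]]
force: [-0.8, 1.3, -3.6]
finger_gap: 0.0097
gripper_force: 59.9
```

Request:
arm_command(
  deltas=[0,0,0,0,0,0,0,0,0,0,0,0,0,0,0,0,0,0],
)

```text
time_s: 52.13
tool_pos: [0.4473, -0.0503, 0.0421]
eef_rot: [[-0.996, -0.091, 0.003], [-0.091, 0.996, -0.001], [-0.003, -0.001, -1.0]]
force: [0.0, 1.1, -2.6]
finger_gap: 0.0094
gripper_force: 60.1
```

Run:
```python
from q import *
st()
```

```text
[ 0.4473 -0.0503  0.0421] yaw 95.2 F [ 0.   1.1 -2.6] gap 0.0094 gf 60.1 t 52.1333
```

Request:
arm_command(
  deltas=[0,0,0.007,0,0,0,0,0,0.012,0,0,0,0,0,0.015,0,0,0,0,0,0.015,0,0,0,0,0,0.015,0,0,0],
)

```text
time_s: 52.55
tool_pos: [0.4453, -0.0502, 0.0251]
eef_rot: [[-0.996, -0.09, -0.0], [-0.09, 0.996, 0.0], [0.0, 0.0, -1.0]]
force: [0.6, 0.3, -2.9]
finger_gap: 0.0096
gripper_force: 60.1
```

Request:
arm_command(
  deltas=[0,0,0.001,0,0,0,0,0,0.002,0,0,0,0,0,0.003,0,0,0,0,0,0.003,0,0,0],
)

```text
time_s: 52.88
tool_pos: [0.4459, -0.0504, 0.0232]
eef_rot: [[-0.996, -0.09, 0.001], [-0.09, 0.996, -0.0], [-0.001, -0.0, -1.0]]
force: [-1.8, 0.0, 3.9]
finger_gap: 0.0096
gripper_force: 61.0
```

Touched down (force changed from -2.9 to +3.9 N). Releasing and rising.

Request:
arm_command(
  deltas=[0,0,0,0,0,0,0,0,0,0,0,0,0,0,0,0,0,0,0,0,0,0,0,0],
  hand=0.5,
)

```text
time_s: 53.22
tool_pos: [0.4456, -0.0503, 0.0222]
eef_rot: [[-0.996, -0.09, 0.0], [-0.09, 0.996, -0.0], [-0.0, -0.0, -1.0]]
force: [-0.3, -0.5, 0.9]
finger_gap: 0.0425
gripper_force: 0.0
```

Request:
arm_command(
  deltas=[0,0,-0.03,0,0,0,0,0,-0.07,0,0,0,0,0,-0.11,0,0,0,0,0,-0.15,0,0,0,0,0,-0.19,0,0,0],
)

```text
time_s: 53.63
tool_pos: [0.4451, -0.0501, 0.214]
eef_rot: [[-0.996, -0.09, 0.0], [-0.09, 0.996, -0.0], [-0.0, -0.0, -1.0]]
force: [0.6, -0.2, -0.0]
finger_gap: 0.0426
gripper_force: 0.0
```

Request:
arm_command(
  deltas=[0.1,-0.08,-0.08,0,0,0,0.1,-0.08,-0.08,0,0,0,0.1,-0.08,-0.08,0,0,0,0.1,-0.08,-0.08,0,0,0,0.1,-0.08,-0.08,0,0,0],
)

```text
time_s: 54.05
tool_pos: [0.3522, -0.1417, 0.2966]
eef_rot: [[-0.996, -0.085, 0.006], [-0.085, 0.996, -0.006], [-0.006, -0.006, -1.0]]
force: [0.4, -0.3, -0.1]
finger_gap: 0.0425
gripper_force: 0.0
```

Run:
```python
from q import *
st();c=bot.get_calibration("wrist");im=grab("wrist","w30")
for p in((.447,.0252),(.446,-.0504)):
    try: cyl(im,c,p)
    except Exception as ex: print(ex)
t=grab("top","t30");sd=grab("side","s30")
a=cv2.resize(t[140:290,185:445],(440,254),interpolation=cv2.INTER_CUBIC);b=cv2.resize(sd[60:260,200:440],(440,300));w=cv2.resize(im[:,150:500],(350,400))
left=np.vstack([a,b]);left=np.pad(left,((0,0),(0,0),(0,0)));w=np.pad(w,((0,left.shape[0]-400),(0,0),(0,0)))
cv2.imwrite("pics/v14.png",np.hstack([left,w]))
```

```text
[ 0.3522 -0.1417  0.2966] yaw 94.9 F [ 0.4 -0.3 -0.1] gap 0.0425 gf 0.0 t 54.05
flange [0.4433 0.0214 0.035 ] r_mm 22.1 bow [0.4363 0.0188] yaw -17.1 L/W mm [10.9  6.6] n 44
flange [ 0.4435 -0.0529  0.035 ] r_mm 21.1 bow [ 0.4371 -0.0531] yaw 3.2 L/W mm [13.4  9.9] n 80
```

View pics/v14.png

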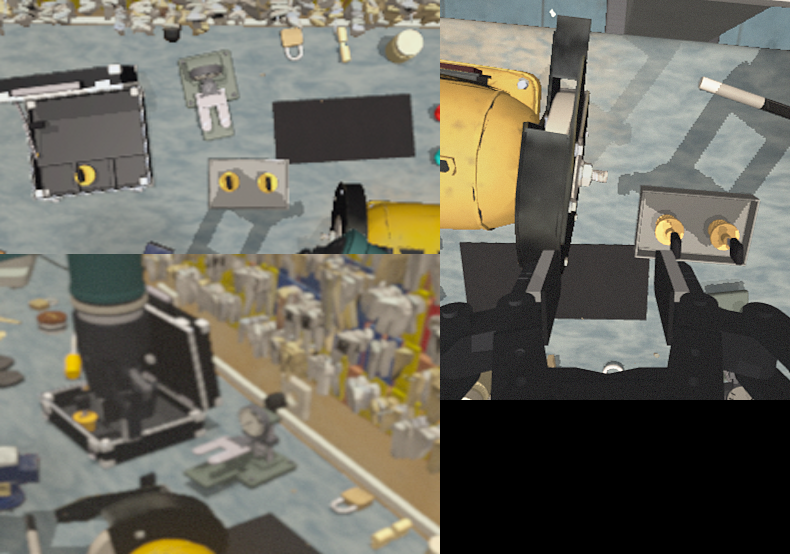

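Top view: C1 stands in the middle pocket, C2 and C3 stand upright in the tray, the lid is still up on its stay, the fork is empty, and the bystanders are in place. Handing in.

Run:
```python
from h import *
print(bot.sign_off())
```

```text
the job is handed in; nothing more can be done
None
```

I handed the job in, with no verdict shown: the lid is up on its locked stay, the left cylinder held and stands in the case's middle pocket, the middle and right cylinders failed and stand upright in the rework tray, and nothing at the back was disturbed.

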